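Fetch the canister from behind the tin and weigh it

TASK

Take the flat tin that stands in front of the round steel canister, set it aside on the bench, then bring the canister out from under the wire shelf and set it gently upright in the middle of the scale's pan. Then put the tin back where it stood, upright and flush against the tray's front rim. Leave everything else as it is.

Things in the scene. Friction and masses are not known exactly. Their poses are not given: they have to be found in the camera images.
- rim (a point): Centre of the top edge of the front rim of a shallow dark steel tray (fixed), on the rim's outer, robot-side face, 10 mm above the bench. x: level, square to the rim, away from the robot, into the tray; y: along the rim to the left. Tray 240 mm deep (x), 370 mm wide, floor 3 mm above the bench, rim 10 mm high, 4 mm thick. In front the bench is clear 200 mm to either side and 120 mm out.
- deck_edge (a point): Middle of the lower front edge of the wire shelf over the tray (fixed with it, same axes), 50 mm behind the rim's face, 175 mm above the bench. The wire deck is 8 mm thick and covers 200 mm in x and 200 mm to either side in y, on wire legs at its ends, so what stands under it cannot be gripped straight from above, only with the gripper tilted (30 to 45 degrees), from the robot side.
- canister_mid (a point): Centre (45 mm above its underside) of the round steel canister with flat lid: 60 mm diameter (lid, the top 15 mm: 63 mm), 90 mm tall, z up, 0.28 to 0.56 kg. It stands on the tray's floor, its axis 60 mm behind the rim's face (10 mm under the deck), at one of three places (left, middle, right) along the tray, 120 mm apart; caddy and jar have the other two. It must be lifted over the rim.
- tin_mid (a point): Centre of the flat rectangular white-enamelled tin: 60 mm thick (its x), 110 mm wide (its y), 165 mm tall (z); 0.3 to 0.6 kg. It stands on the bench in front of the canister, its broad +x face flush against the tray's front rim: its centre 30 mm in front of the rim's face, its x axis parallel to the rim's x. It can be gripped from above across its thickness.
- pan_top (a point): Centre of the top face of the digital bench scale's black pan (160 mm in x, 180 mm in y, about 68 mm above the bench; z up). The scale is fixed, to the left or right of the shelf. Its housing, lower than the pan, reaches 150 mm from this point to -x (display), 86 mm to +x and 95 mm to either side. The pan gives about 1 mm per 5 N, 4 mm at most.
- caddy_mid (a point): Bystander: centre of the square aluminium caddy with a black knob (55 mm square, 104 mm tall) under the wire shelf.
- jar_mid (a point): Bystander: centre of the squat white jar with a wooden lid (62 mm diameter, 82 mm tall) under the wire shelf.
- bowl_mid (a point): Bystander: centre of the small black bowl (104 mm diameter, 42 mm high) on the shelf's deck.
- saucers_mid (a point): Bystander: centre of the stack of white saucers (112 mm diameter, 35 mm high) on the shelf's deck.
- plate_mid (a point): Bystander: centre of the round white plate (236 mm diameter) with three plated desserts (up to 90 mm high), on the other side of the shelf unit from the scale.
Things that resemble listed ones, but are neither listed nor needed, are in the scene too. Of the things shaped like the part that bears tin_mid, the white one is meant.

How it is judged:
By the outcome, as a careful person would: the job done as asked, in the order asked, and still so for the second after the job is handed in, with the robot touching nothing.
It also fails if it takes over 72 s, if anything falls off the work surface, if the arm or the gripper's body presses on something with over 40 N, if the wrist force passes 120 N, or if a joint passes its speed limit or range.

ROBOT

A 6-joint arm with a two-finger parallel gripper is mounted at the origin on the work surface. World frame = base frame: x ahead of the robot, y to its left, z up, the work surface at z = 0. Lengths are in m, angles in degrees, forces in N, time in s.
With the tool pointing down it reaches from about 0.375 to 0.9 m from the base axis. Payload 3.1 kg.
Tool frame: the origin (TCP) lies at the very end of the fingers, on their centre line; the grasp point (between the pads) lies 19 mm behind it; z points along the fingers, y is the direction in which the jaws open and shut (so a half turn about z gives the same grasp; the last joint's range is limited). The gripper opens to 87 mm and grips with 3 to 60 N. Pads are 19 mm wide; open, the fingers measure 117 mm over their backs; the gripper's body (75 mm by 190 mm) begins 51 mm behind the grasp point.
Start: joints at [62.882, 30.224, 82.088, -0, 67.689, -10.227], TCP at [0.182, 0.598, 0.223] pointing down, gripper open.
Joint ranges: [-176.69, 176.69], [-43.24, 126.21], [12.49, 139.97], [-82, 262], [0, 151.66], [-163.58, 163.58]. Speed limits (degrees/s): [159.86, 159.86, 180, 180, 180, 180].

INTERFACE

Orientations are given as a 3x3 rotation matrix whose columns are the frame's x, y, z axes.
In Python, from rig import read_state, capture, hand_in gives the robot as it stands. The module is installed in compiled form; this text tells all that it offers.
- The arm moves only by the tool send_rows, never from a script. Its argument "moves" is one flat list of numbers, 7 for each row, row after row: the turn, a rotation vector about the world's x, y, z in degrees, then the shift along the world's x, y, z in cm, then the gripper's target within -1 to 1 (fully open at 1, half-way at 0, shut at -1). In form: [rx, ry, rz, tx, ty, tz, hand, rx, ry, rz, tx, ty, tz, hand, ...]. A call has 1 to 20 rows; each row shifts and turns the commanded pose from where the row before left it; what a row does not reach is not made up. A row lasts 1/10 s, in which the tool goes at most 50 mm and 8.59 degrees, less where a joint would pass 70% of its speed; a pose out of reach is approached as far as the arm can. A call with a gripper value outside its range is refused whole. The fingers move at their own pace and stop on an object; the grip force is fixed at half the most. Time passes only in rows, so rows that do not move let the fingers close. It gives the time, the measured TCP pose, the force and the opening at its end, in the units of the state.
- read_state(): the state, without advancing time (a new reading comes with each control period).
- capture(name): name is "scene" or "side" or "wrist"; returns a dict with "pixels" (400x640x3 uint8, red, green, blue), "vertical_fov" (degrees; the focal length in pixels is half the picture's height over the tangent of half this angle, whatever the lens; pixels are square), "cx", "cy" (the principal point, pixels), "rvec" (rotation vector, rad) and "tvec" (3), from world to camera coordinates, as OpenCV has them. Camera axes: x right, y down, z forward; pixel columns grow to the right and rows downward; lengths in m; the calibration is good to about 2 mm. A picture is of the moment at which its call begins. There is no depth.
- hand_in(): hands the job in, once; it reports no verdict.
The state is a dict: "time_s": time; "joint_positions": joint angles; "qvel": joint speeds; "tau": joint torques, N m; "position": TCP position; "tcp_rot": TCP orientation; "force": force on the tool from outside, world axes, zero at the start; "moment": the same for the moment, N m; "opening": opening from 0.0 (shut) to 1.0 (fully open).
Only numpy, scipy, OpenCV 4.12 (cv2) and the standard library are available. Lean on these libraries where they do the work, as an engineer would, in place of code of your own. Each camera call takes 0.05 s, during which the arm holds its last target.

## Working session

There is one attempt and no reset: what is moved stays moved. The work goes in short steps, Python scripts to look and compute and a tool call to move; the robot and the scene stay as the last step left them, time stands still between calls to the robot, and variables do not carry over. Pictures are saved under pics/ and viewed, and the job is handed in when it is done.

Besides the shell and the picture viewer there is one more tool, called after "Request:" by a JSON object that holds its "api" and its "payload". send_rows: Moves the arm, as the interface text tells. Its arguments: {"type":"object","properties":{"moves":{"type":"array","items":{"type":"number"}}},"required":["moves"]}

```bash
mkdir -p pics; ls
python3 - <<'E'
from rig import *
import cv2
s=read_state(); print(s)
for n in("scene","side","wrist"):
    c=capture(n); cv2.imwrite(f"pics/{n}0.png",c["pixels"][:,:,::-1]); print(n,c["vertical_fov"],c["cx"],c["cy"],c["rvec"],c["tvec"])
E
```

```text
pics
{'time_s': 0.0, 'joint_positions': array([ 6.28825704e+01,  3.02766982e+01,  8.21556942e+01, -1.33373447e-03,
        6.76871325e+01, -1.02254965e+01]), 'qvel': array([ 0.08242407,  0.00320085, -0.01815062,  0.02253273,  0.03676353,
       -0.03925243]), 'tau': array([-1.36513547e-03, -4.40041065e+01, -1.76592797e+01,  6.29860489e-02,
        5.84425055e-02, -1.46657344e-04]), 'position': array([0.18123298, 0.59739983, 0.22159977]), 'tcp_rot': array([[-9.56856915e-01,  2.90558041e-01, -9.31709931e-04],
       [ 2.90559325e-01,  9.56855158e-01, -1.86660107e-03],
       [ 3.49155502e-04, -2.05678715e-03, -9.99997824e-01]]), 'force': array([ 0.09404289, -0.06119324, -0.48530161]), 'moment': array([ 0.00185567,  0.00982209, -0.0019268 ]), 'opening': 1.000441949766302}
scene 45.804833576082174 311.9099951062343 198.2865758914324 [ 0.17360355 -3.08513418  0.49484732] [0.54977207 0.11344876 1.24713228]
side 53.824153703190156 319.9646557977696 200.4506182500387 [ 2.76546513 -0.54360571  0.0767048 ] [-0.52933261  0.24983662  1.18656978]
wrist 62.23620471236154 323.7166295043881 201.13992035453157 [-2.34500551 -1.73943323 -0.22877562] [-0.62475795 -0.03255118  0.39016289]
```

View pics/scene0.png

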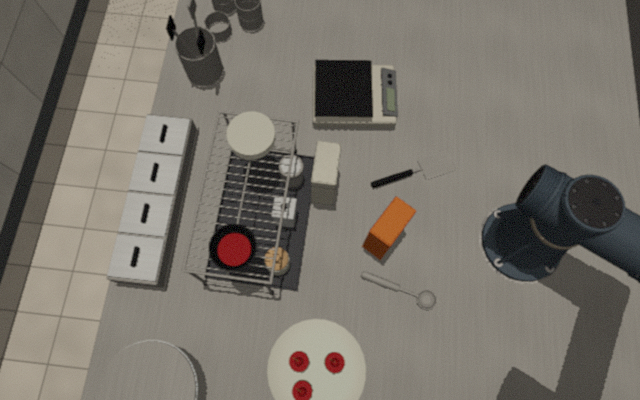

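View pics/side0.png

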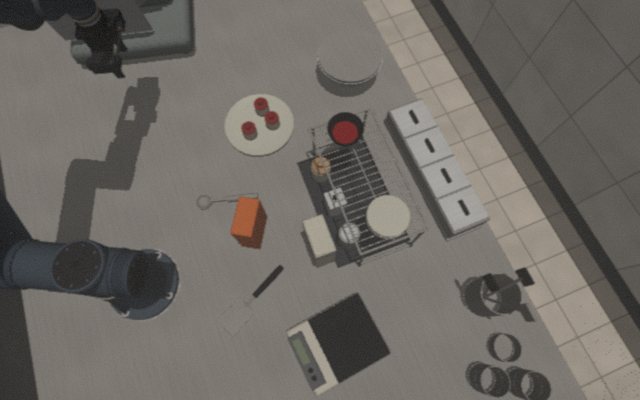

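View pics/wrist0.png

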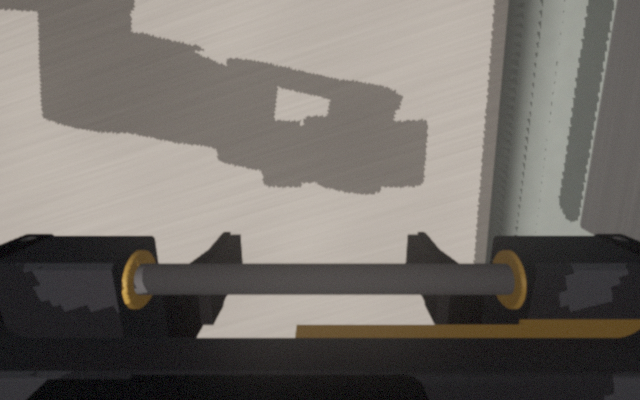

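```bash
cat > h.py <<'E'
import numpy as np, cv2
from rig import *
def cam(n):
    c=capture(n); f=200/np.tan(np.radians(c["vertical_fov"]/2))
    c["K"]=np.array([[f,0,c["cx"]],[0,f,c["cy"]],[0,0,1]]); c["R"]=cv2.Rodrigues(np.array(c["rvec"],float))[0]; c["t"]=np.array(c["tvec"],float).ravel(); return c
def ray(c,u,v):
    d=c["R"].T@np.linalg.inv(c["K"])@np.array([u,v,1.]); return -c["R"].T@c["t"],d/np.linalg.norm(d)
def onz(c,u,v,z):
    o,d=ray(c,u,v); return o+d*(z-o[2])/d[2]
def tri(c1,p1,c2,p2):
    o1,d1=ray(c1,*p1);o2,d2=ray(c2,*p2)
    A=np.stack([d1,-d2],1); s=np.linalg.lstsq(A,o2-o1,rcond=None)[0]
    a=o1+d1*s[0];b=o2+d2*s[1]; return (a+b)/2,np.linalg.norm(a-b)
def proj(c,P):
    p=c["K"]@(c["R"]@np.array(P,float)+c["t"]); return p[:2]/p[2]
def crop(c,name,x0,y0,w,h,k):
    im=c["pixels"][y0:y0+h,x0:x0+w,::-1]; im=cv2.resize(im,None,fx=k,fy=k,interpolation=cv2.INTER_CUBIC); im=cv2.convertScaleAbs(im,alpha=1.3)
    cv2.imwrite("pics/"+name,im)
E
python3 - <<'E'
from h import *
a=cam("scene");b=cam("side")
crop(a,"s1.png",240,100,160,120,5); crop(b,"d1.png",280,160,160,120,5)
crop(a,"s2.png",300,40,120,100,5); crop(b,"d2.png",270,280,140,120,5)
for c in(a,b): print(-c["R"].T@c["t"], c["K"][0,0])
E
```

```text
[0.52165163 0.34209606 1.21709027] 473.41060162700387
[ 0.4460059  -0.33710528  1.19916553] 394.01567719592424
```

View pics/s1.png

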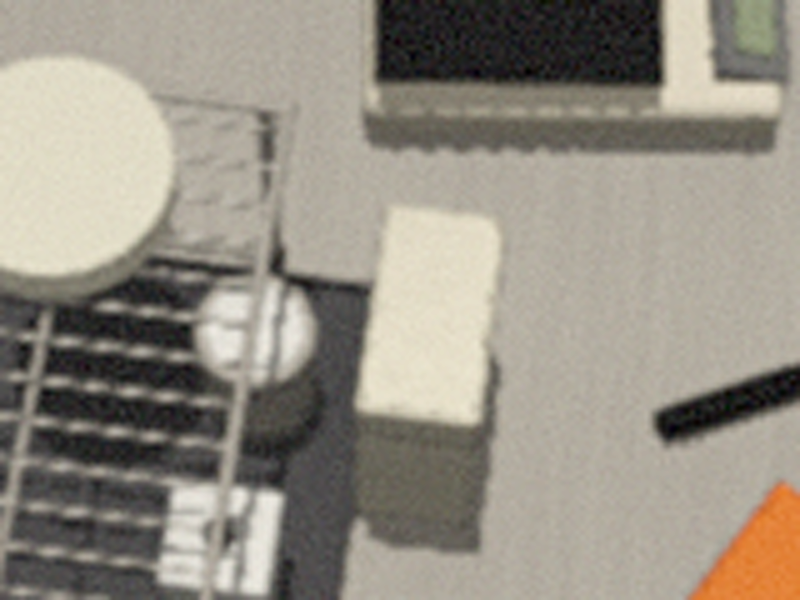

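View pics/d1.png

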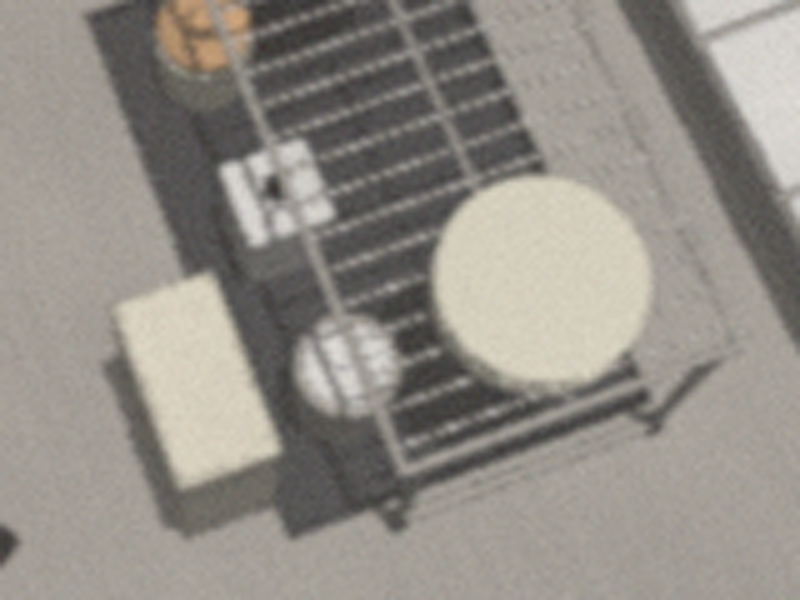

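View pics/s2.png

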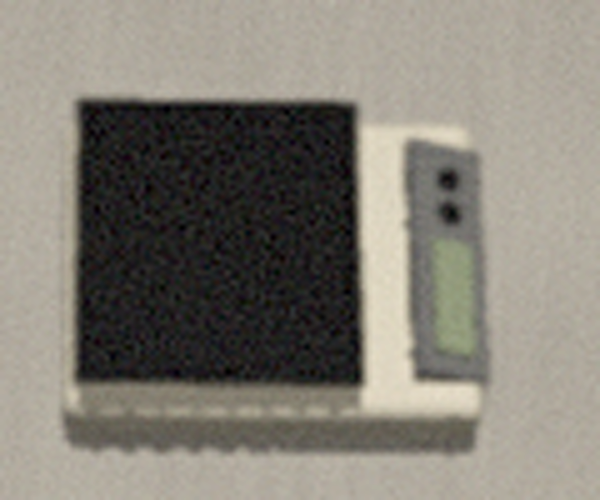

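View pics/d2.png

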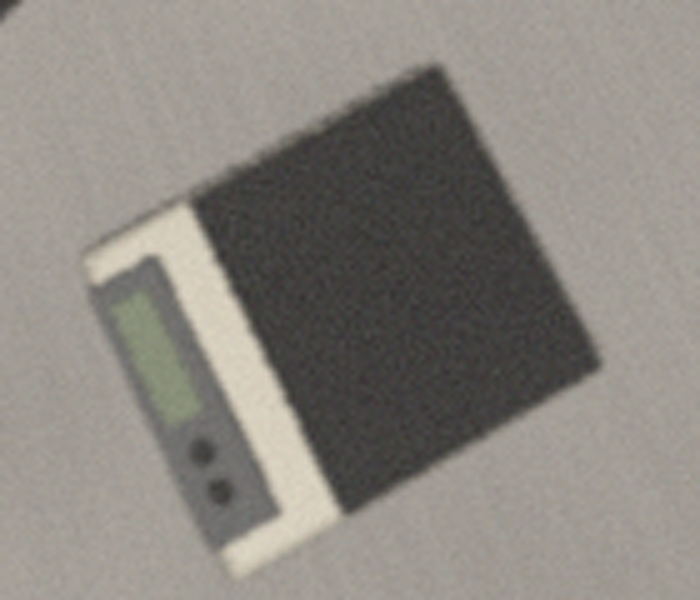

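The white tin is at scene (325,157) and side (319,237). The orange box at scene (390,228) has the same shape, so it is a decoy. Under the deck, the canister's round steel lid is at scene (290,166) and side (349,233). The square caddy with its black knob is at (284,209), and the jar with the wooden lid is at (277,260). The canister stands at the right-hand place, behind the white tin, as described. The black pan is at scene (343,88).

```bash
cat > m.py <<'E'
from h import *
a=cam("scene");b=cam("side")
def corners(c,lo,hi,seed):
    m=cv2.inRange(c["pixels"],np.array(lo),np.array(hi)); m=cv2.morphologyEx(m,cv2.MORPH_OPEN,np.ones((3,3)))
    n,l=cv2.connectedComponents(m); k=l[seed[1],seed[0]]
    cs,_=cv2.findContours((l==k).astype(np.uint8),cv2.RETR_EXTERNAL,cv2.CHAIN_APPROX_NONE)
    ct=max(cs,key=cv2.contourArea); return ct
E
python3 - <<'E'
from m import *
print(a["pixels"][150,325],b["pixels"][237,319],a["pixels"][175,325+2],a["pixels"][88,343],b["pixels"][340,350],a["pixels"][88,380])
for nm,c,seed,lo,hi in[("tin",a,(325,157),(170,)*3,(255,)*3),("tin",b,(319,237),(150,)*3,(255,)*3),("pan",a,(343,88),(0,)*3,(45,)*3),("pan",b,(350,340),(0,)*3,(75,)*3)]:
    ct=corners(c,lo,hi,seed); r=cv2.minAreaRect(ct); bx=cv2.boxPoints(r)
    z=.165 if nm=="tin" else .068
    P=np.array([onz(c,u,v,z) for u,v in bx])
    poly=cv2.approxPolyDP(cv2.convexHull(ct),4,True)[:,0]
    print(nm,cv2.contourArea(ct),r,bx.round(1).tolist(),poly.tolist()); print(P.round(4)[:,:2].tolist(),P.mean(0).round(4), np.linalg.norm(np.diff(P,axis=0),axis=1).round(4))
# canister lid + rim points hand pixels
s=lambda c,x0,y0,p:((p[0]+.5)/5-.5+x0,(p[1]+.5)/5-.5+y0)
for nm,c,p in[("lid",a,s(a,240,100,(256,332))),("lid",b,s(b,280,160,(348,367)))]: print(nm,onz(c,*p,.093).round(4))
# rim corners (top edge outer) z=.01
for nm,c,p in[("rimL? side",b,s(b,280,160,(90,14))),("rimR side",b,s(b,280,160,(292,537))),("rim mid side",b,s(b,280,160,(186,270))),("rimR scene",a,s(a,240,100,(368,288)))]: print(nm,onz(c,*p,.01).round(4))
print("deck R corner side",onz(b,*s(b,280,160,(402,470)),.18).round(4),onz(a,*s(a,240,100,(290,105)),.18).round(4))
E
```

```text
[172 167 151] [165 157 144] [175 170 153] [27 24 22] [47 48 47] [167 162 146]
tin 254961.0 ((319.5, 199.5), (399.0, 639.0), 90.0) [[-0.0, 0.0], [639.0, 0.0], [639.0, 399.0], [0.0, 399.0]] [[639, 0], [639, 399], [0, 399], [0, 0]]
[[1.4544, -0.4675], [-0.2682, -0.6688], [-0.1637, 0.354], [1.1405, 0.4994]] [ 0.5407 -0.0707  0.165 ] [1.7343 1.0281 1.3122]
tin 254961.0 ((319.5, 199.5), (399.0, 639.0), 90.0) [[-0.0, 0.0], [639.0, 0.0], [639.0, 399.0], [0.0, 399.0]] [[639, 0], [639, 399], [0, 399], [0, 0]]
[[-0.1612, 1.0642], [1.8132, 0.2389], [1.0776, -0.7508], [-0.3243, -0.1821]] [0.6013 0.0926 0.165 ] [2.1399 1.2332 1.5128]
pan 2933.5 ((343.5, 88.5), (55.0, 55.0), 90.0) [[316.0, 61.0], [371.0, 61.0], [371.0, 116.0], [316.0, 116.0]] [[369, 61], [371, 116], [316, 115], [316, 61]]
[[0.5914, -0.4413], [0.4369, -0.4591], [0.4243, -0.2858], [0.5725, -0.2688]] [ 0.5063 -0.3638  0.068 ] [0.1555 0.1738 0.1492]
pan 3912.5 ((347.8917541503906, 336.96820068359375), (70.71049499511719, 59.377662658691406), 61.38954162597656) [[304.8999938964844, 320.1000061035156], [357.0, 291.70001220703125], [390.8999938964844, 353.79998779296875], [338.79998779296875, 382.20001220703125]] [[358, 294], [388, 353], [339, 381], [309, 319]]
[[0.4117, -0.2845], [0.5752, -0.2686], [0.5932, -0.4514], [0.4369, -0.4629]] [ 0.5042 -0.3668  0.068 ] [0.1643 0.1837 0.1567]
lid [ 0.6199 -0.1063  0.093 ]
lid [ 0.6186 -0.1101  0.093 ]
rimL? side [0.5697 0.1906 0.01  ]
rimR side [ 0.5584 -0.1767  0.01  ]
rim mid side [0.5622 0.0033 0.01  ]
rimR scene [ 0.569  -0.1724  0.01  ]
deck R corner side [ 0.6091 -0.1892  0.18  ] [ 0.6108 -0.1917  0.18  ]
```

Run:
```python
from m import *
s=lambda x0,y0,p:((p[0]+.5)/5-.5+x0,(p[1]+.5)/5-.5+y0)
def rep(nm,c,x0,y0,pts,z):
    P=np.array([onz(c,*s(x0,y0,p),z) for p in pts]); print(nm,P[:,:2].round(4).tolist(),"mean",P.mean(0)[:2].round(4),"len",np.linalg.norm(np.diff(P,axis=0),axis=1).round(4)); return P
def yaw(P): # pts order: x-hi/y..; print edge angles
    for i in range(4):
        d=P[(i+1)%4]-P[i]; print(round(np.degrees(np.arctan2(d[1],d[0]))%90,1),end=" ")
    print()
for z in(.165,):
  A=rep("tin sc",a,240,100,[(385,208),(500,217),(490,425),(358,410)],z);yaw(A)
  B=rep("tin sd",b,280,160,[(115,305),(212,272),(280,450),(182,490)],z);yaw(B)
A=rep("pan sc",a,300,40,[(78,102),(357,102),(362,383),(78,382)],.068);yaw(A)
B=rep("pan sd",b,270,280,[(195,205),(440,65),(602,368),(343,515)],.068);yaw(B)
# fit rim edge in side image: dark tray vs bench along several rows
g=b["pixels"].astype(float).mean(2)
pts=[]
for t in np.linspace(.03,.97,60):
    p0=np.array(s(280,160,(90,14)));p1=np.array(s(280,160,(292,537)));p=p0+(p1-p0)*t
    d=(p1-p0)/np.linalg.norm(p1-p0);n=np.array([-d[1],d[0]])
    if n[0]<0:n=-n
    ks=np.arange(-4,4.1,.5);v=cv2.remap(g.astype(np.float32),*[np.array([[p[j]+k*n[j] for k in ks]],np.float32) for j in(0,1)],cv2.INTER_LINEAR)[0]
    v=cv2.GaussianBlur(v[None],(5,1),1)[0]
    i=np.argmin(np.diff(v)); 
    if np.diff(v)[i]<-6: pts.append(p+(ks[i]+.25)*n)
P=np.array([onz(b,*p,.01)[:2] for p in pts])
l=cv2.fitLine(P.astype(np.float32),cv2.DIST_HUBER,0,.001,.001).ravel();print(len(P),l,np.degrees(np.arctan2(l[1],l[0])))
print(P.round(4)[::4].tolist())
```

```text
tin sc [[0.5594, -0.1493], [0.5032, -0.1509], [0.4979, -0.0432], [0.5607, -0.0436]] mean [ 0.5303 -0.0967] len [0.0562 0.1078 0.0628]
1.6 2.8 89.6 89.3 
tin sd [[0.5038, -0.0449], [0.5598, -0.0476], [0.5559, -0.1527], [0.4996, -0.1528]] mean [ 0.5298 -0.0995] len [0.0561 0.1052 0.0562]
87.2 87.8 0.1 87.8 
pan sc [[0.594, -0.4443], [0.4372, -0.4624], [0.4216, -0.2855], [0.5747, -0.2686]] mean [ 0.5069 -0.3652] len [0.1579 0.1776 0.154 ]
6.6 5.0 6.3 6.3 
pan sd [[0.4207, -0.2894], [0.5757, -0.2714], [0.5916, -0.4492], [0.4352, -0.4632]] mean [ 0.5058 -0.3683] len [0.1561 0.1785 0.157 ]
6.6 5.1 5.1 4.8 
54 [ 0.02664473 -0.999645    0.5669483   0.03754085] -88.47318
[[0.5652, 0.1786], [0.5644, 0.1533], [0.5653, 0.1283], [0.5646, 0.1036], [0.5622, 0.0791], [0.5631, 0.055], [0.5624, 0.0311], [0.5601, 0.0075], [0.5736, -0.0159], [0.5728, -0.039], [0.572, -0.0618], [0.5713, -0.0844], [0.5705, -0.1067], [0.5566, -0.1612]]
```

Run:
```python
from m import *
crop(b,"g1.png",60,0,100,90,6)
im=[]
crop(b,"leg.png",340,200,100,80,7)
for P in[(.181,.597,.222)]: print(proj(b,P))
# project predicted: gripper extents
R=read_state()["tcp_rot"];p=read_state()["position"]
for dy in(-.095,.095): 
  for dz in(-.07,-.15): print(dy,dz,proj(b,p+R@np.array([0,dy,dz])).round(1))
```

```text
[122.68343341  63.23785554]
-0.095 -0.07 [108.  75.]
-0.095 -0.15 [91.7 55.4]
0.095 -0.07 [113.3  19.8]
0.095 -0.15 [98.3 -2.6]
```

View pics/g1.png

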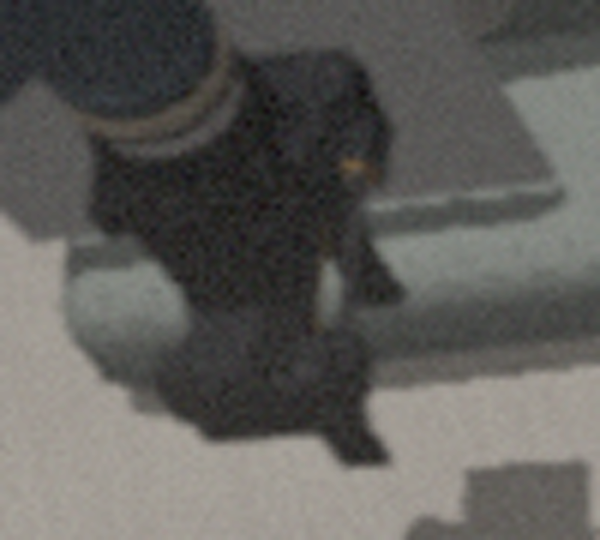

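View pics/leg.png

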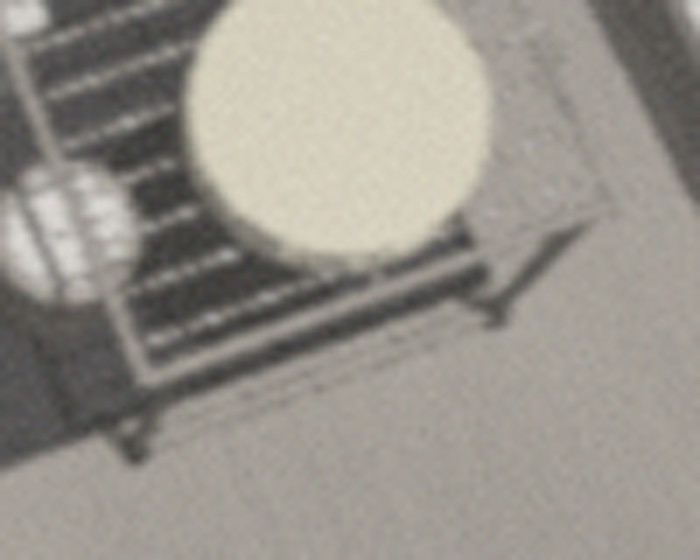

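Run:
```python
from m import *
s=lambda x0,y0,k,p:((p[0]+.5)/k-.5+x0,(p[1]+.5)/k-.5+y0)
print("foot",onz(b,*s(340,200,7,(133,455)),.003).round(4),"rearfoot",onz(b,*s(340,200,7,(495,317)),.003).round(4))
print("deckcorner",onz(b,*s(340,200,7,(145,385)),.18).round(4))
print("body left tip"); p=read_state()["position"];R=read_state()["tcp_rot"]
c=b
# measured crop pixels of body ends: (185,430) near end
for dy in(-.095,.095):
  for dz in(-.05,-.07,-.09): 
    q=proj(b,p+R@np.array([0,dy,dz])); print(dy,dz,((q-[60,0])*6).round(0))
# caddy
print("caddy top z.085?", onz(b,*s(280,160,5,(278,190)),.09).round(4), onz(a,*s(240,100,5,(220,540)),.09).round(4))
```

```text
foot [ 0.6197 -0.1926  0.003 ] rearfoot [ 0.7917 -0.1973  0.003 ]
deckcorner [ 0.6087 -0.1918  0.18  ]
body left tip
-0.095 -0.05 [310. 477.]
-0.095 -0.07 [288. 450.]
-0.095 -0.09 [265. 422.]
0.095 -0.05 [340. 149.]
0.095 -0.07 [319. 118.]
0.095 -0.09 [298.  87.]
caddy top z.085? [0.6237 0.0057 0.09  ] [0.624  0.0052 0.09  ]
```

Run:
```python
from m import *
s=lambda x0,y0,k,p:((p[0]+.5)/k-.5+x0,(p[1]+.5)/k-.5+y0)
for c,x0,y0,k,p in[(b,340,200,7,(342,108)),(a,240,100,5,(62,165)) ]: print("saucer",onz(c,*s(x0,y0,k,p),.218).round(4))
print("bowl",onz(a,235,245,.22),onz(b,346,127,.22))
# saucer edge nearest robot: extents of circle in side
print("edge",onz(b,*s(340,200,7,(188,108)),.218).round(4),onz(b,*s(340,200,7,(492,108)),.218).round(4))
print("orange", [onz(a,*p,.165).round(3).tolist() for p in[(363,246),(388,199),(415,209),(389,256)]])
print("orange sd", [onz(b,*p,.165).round(3).tolist() for p in[(238,197),(260,199),(252,238),(232,234)]])
print("plate",onz(a,317,368,.0),onz(b,259,124,0))
```

```text
saucer [ 0.7123 -0.1303  0.218 ]
saucer [ 0.7091 -0.1292  0.218 ]
bowl [0.70491195 0.13906893 0.22      ] [0.71213601 0.14672606 0.22      ]
edge [ 0.6596 -0.1087  0.218 ] [ 0.7636 -0.1513  0.218 ]
orange [[0.427, 0.098, 0.165], [0.377, -0.021, 0.165], [0.313, -0.004, 0.165], [0.367, 0.114, 0.165]]
orange sd [[0.362, 0.087, 0.165], [0.417, 0.058, 0.165], [0.36, -0.038, 0.165], [0.314, -0.007, 0.165]]
plate [0.49915509 0.37196899 0.        ] [0.49972533 0.38049004 0.        ]
```

Request:
{"api": "send_rows", "payload": {"moves": [0, 0, 0, 0, 0, 4, 1, 0, 0, 0, 0, 0, 4, 1, 0, 0, -4.15, 1.94, -3.86, 0, 1, 0, 0, -4.15, 1.94, -3.86, 0, 1, 0, 0, -4.15, 1.94, -3.86, 0, 1, 0, 0, -4.15, 1.94, -3.86, 0, 1, 0, 0, -4.15, 1.94, -3.86, 0, 1, 0, 0, -4.15, 1.94, -3.86, 0, 1, 0, 0, -4.15, 1.94, -3.86, 0, 1, 0, 0, -4.15, 1.94, -3.86, 0, 1, 0, 0, -4.15, 1.94, -3.86, 0, 1, 0, 0, -4.15, 1.94, -3.86, 0, 1, 0, 0, -4.15, 1.94, -3.86, 0, 1, 0, 0, -4.15, 1.94, -3.86, 0, 1, 0, 0, -4.15, 1.94, -3.86, 0, 1, 0, 0, -4.15, 1.94, -3.86, 0, 1, 0, 0, -4.15, 1.94, -3.86, 0, 1, 0, 0, -4.15, 1.94, -3.86, 0, 1, 0, 0, -4.15, 1.94, -3.86, 0, 1, 0, 0, -4.15, 1.94, -3.86, 0, 1]}}

```text
time_s: 2.75
position: [0.5313, -0.0986, 0.3027]
tcp_rot: [[0.031, 1.0, 0.0], [1.0, -0.031, 0.0], [0.0, 0.0, -1.0]]
force: [0.7, -0.7, 0.4]
opening: 1.001
```

Request:
{"api": "send_rows", "payload": {"moves": [0, 0, 0, 0, 0, 0, 1, 0, 0, 0, 0, 0, 0, 1]}}

```text
time_s: 2.95
position: [0.5306, -0.0975, 0.3022]
tcp_rot: [[0.029, 1.0, -0.001], [1.0, -0.029, 0.001], [0.001, -0.001, -1.0]]
force: [-0.1, 0.1, -0.0]
opening: 1.002
```

Run:
```python
from h import *
s=read_state(); print(s["time_s"],s["position"],s["tcp_rot"].round(4),s["joint_positions"].round(1),s["force"])
for n in("wrist","scene"):
    c=cam(n); cv2.imwrite(f"pics/{n}1.png",c["pixels"][:,:,::-1])
print(proj(cam("wrist"),[.5285,-.098,.165]))
```

```text
2.95 [ 0.53063825 -0.09745312  0.30217548] [[ 2.930e-02  9.996e-01 -9.000e-04]
 [ 9.996e-01 -2.930e-02  8.000e-04]
 [ 8.000e-04 -1.000e-03 -1.000e+00]] [-22.3  18.6  88.5   0.   73.  -20.6] [-0.10477621  0.09603512 -0.04821393]
[321.24970302 194.03825671]
```

View pics/wrist1.png

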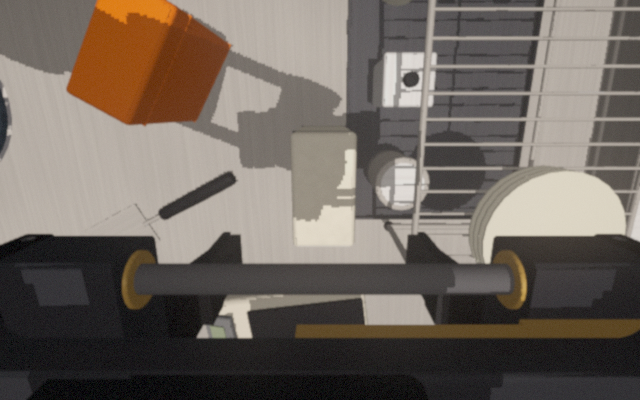

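The wrist view shows the white tin top at about (292-356, 131-246), the canister lid at (403,184), the caddy at (410,80) and the front rim at column 347. The lid lies behind the white tin, which confirms my choice.

Run:
```python
from h import *
w=cam("wrist"); crop(w,"w1c.png",270,100,180,150,4)
```

```text
(no output)
```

View pics/w1c.png

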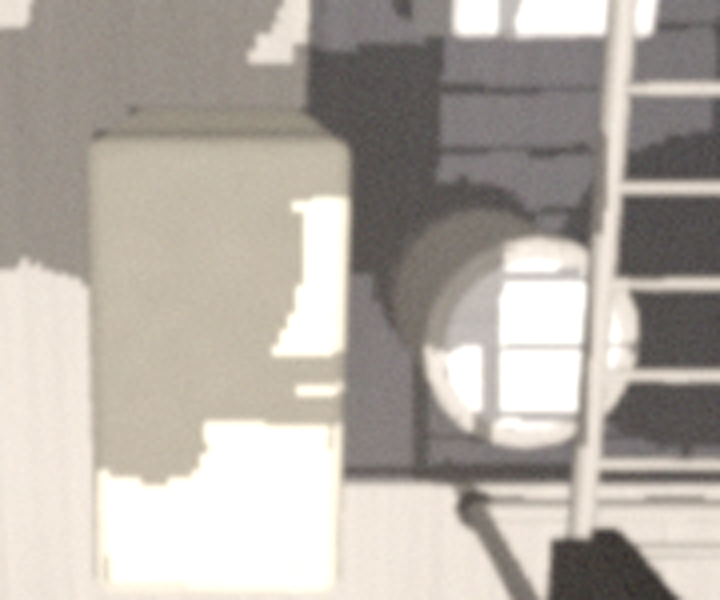

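Run:
```python
from h import *
w=cam("wrist")
s=lambda p:((p[0]+.5)/4-.5+270,(p[1]+.5)/4-.5+100)
P=np.array([onz(w,*s(p),.165) for p in[(90,138),(351,138),(337,588),(103,588)]]); print(P[:,:2].round(4).tolist(),P.mean(0).round(4))
d=P[0]-P[3];e=P[1]-P[2];print(np.degrees(np.arctan2(-d[0],d[1])),np.degrees(np.arctan2(-e[0],e[1])))
print("lid",onz(w,*s((532,342)),.093), onz(w,*s((423,342)),.093), onz(w,*s((641,342)),.093))
print("rim",onz(w,*s((309,20)),.01),onz(w,*s((309,75)),.01),onz(w,*s((345,480)),.01))
print("foot",onz(w,*s((468,510)),.002),"deck edge",onz(w,*s((582,530)),.18),onz(w,*s((622,10)),.18))
```

```text
[[0.5043, -0.0422], [0.5623, -0.0437], [0.559, -0.1513], [0.5021, -0.1498]] [ 0.5319 -0.0968  0.165 ]
-1.216990329695224 -1.7775882832051106
lid [ 0.62136221 -0.10738098  0.093     ] [ 0.59009328 -0.10657421  0.093     ] [ 0.6526307  -0.10818774  0.093     ]
rim [ 0.56366964 -0.01547284  0.01      ] [ 0.56353578 -0.03306982  0.01      ] [ 0.57544875 -0.17530398  0.01      ]
foot [ 0.62164244 -0.19080681  0.002     ] deck edge [ 0.61369273 -0.13208859  0.18      ] [ 0.61669113 -0.01825116  0.18      ]
```

Request:
{"api": "send_rows", "payload": {"moves": [0, 0, 0, 0, 0, -2.5, 1, 0, 0, 0, 0, 0, -2.5, 1, 0, 0, 0, 0, 0, -2.5, 1, 0, 0, 0, 0, 0, -2.5, 1, 0, 0, 0, 0, 0, -2.5, 1, 0, 0, 0, 0, 0, -2.5, 1, 0, 0, 0, 0, 0, -1.2, 1, 0, 0, 0, 0, 0, -0.8, 1, 0, 0, 0, 0, 0, -0.4, 1, 0, 0, 0, 0, 0, 0, 1]}}

```text
time_s: 4.2
position: [0.5311, -0.0967, 0.1289]
tcp_rot: [[0.027, 1.0, 0.001], [1.0, -0.027, -0.0], [-0.0, 0.001, -1.0]]
force: [0.0, 0.6, -0.5]
opening: 1.005
```

Request:
{"api": "send_rows", "payload": {"moves": [0, 0, 0, 0, 0, 0, -1, 0, 0, 0, 0, 0, 0, -1, 0, 0, 0, 0, 0, 0, -1, 0, 0, 0, 0, 0, 0, -1, 0, 0, 0, 0, 0, 0, -1, 0, 0, 0, 0, 0, 0, -1, 0, 0, 0, 0, 0, 0, -1, 0, 0, 0, 0, 0, 0, -1]}}

```text
time_s: 5.0
position: [0.5307, -0.0968, 0.1288]
tcp_rot: [[0.028, 1.0, -0.0], [1.0, -0.028, -0.0], [-0.0, -0.0, -1.0]]
force: [-2.0, 1.0, 5.3]
opening: 0.689
```

Request:
{"api": "send_rows", "payload": {"moves": [0, 0, 0, 0, 0, 0.5, -1, 0, 0, 0, 0, 0, 1, -1, 0, 0, 0, -0.3, 0, 1.5, -1, 0, 0, 0, -0.3, 1, 0, -1, 0, 0, 0, -0.3, 2, 0, -1, 0, 0, 0, -0.3, 2.5, 0, -1, 0, 0, 0, -0.3, 2.5, 0, -1, 0, 0, 0, -0.3, 2.5, 0, -1, 0, 0, 0, -0.3, 2.5, 0, -1, 0, 0, 0, -0.3, 2.5, 0, -1, 0, 0, 0, 0, 2.5, 0, -1, 0, 0, 0, 0, 1.5, 0, -1, 0, 0, 0, 0, 0.5, 0, -1, 0, 0, 0, 0, 0, 0, -1, 0, 0, 0, 0, 0, -1, -1, 0, 0, 0, 0, 0, -1, -1, 0, 0, 0, 0, 0, -0.5, -1]}}

```text
time_s: 6.7
position: [0.5059, 0.1023, 0.132]
tcp_rot: [[0.029, 1.0, -0.003], [1.0, -0.029, -0.0], [-0.0, -0.003, -1.0]]
force: [-0.2, -0.1, -4.8]
opening: 0.687
```

Request:
{"api": "send_rows", "payload": {"moves": [0, 0, 0, 0, 0, -0.2, -1, 0, 0, 0, 0, 0, -0.15, -1, 0, 0, 0, 0, 0, -0.1, -1, 0, 0, 0, 0, 0, 0, -1, 0, 0, 0, 0, 0, 0, -1]}}

```text
time_s: 7.2
position: [0.5069, 0.1032, 0.1293]
tcp_rot: [[0.028, 1.0, 0.001], [1.0, -0.028, -0.0], [0.0, 0.001, -1.0]]
force: [0.6, 0.6, -4.0]
opening: 0.691
```

Request:
{"api": "send_rows", "payload": {"moves": [0, 0, 0, 0, 0, -0.1, -1, 0, 0, 0, 0, 0, 0, -1]}}

```text
time_s: 7.4
position: [0.5071, 0.1033, 0.1288]
tcp_rot: [[0.028, 1.0, 0.001], [1.0, -0.028, -0.0], [0.0, 0.001, -1.0]]
force: [-1.2, 0.1, 1.7]
opening: 0.686
```

Request:
{"api": "send_rows", "payload": {"moves": [0, 0, 0, 0, 0, 0, 0.5, 0, 0, 0, 0, 0, 0, 0.7, 0, 0, 0, 0, 0, 0, 1, 0, 0, 0, 0, 0, 0, 1, 0, 0, 0, 0, 0, 0, 1, 0, 0, 0, 0, 0, 1, 1, 0, 0, 0, 0, 0, 2, 1, 0, 0, 0, 0, 0, 3, 1, 0, 0, 0, 0, 0, 4, 1, 0, 0, 0, 0, 0, 4, 1, 0, 0, 0, 0, 0, 4, 1]}}

```text
time_s: 8.5
position: [0.5063, 0.1033, 0.3104]
tcp_rot: [[0.028, 1.0, 0.001], [1.0, -0.028, -0.0], [-0.0, 0.001, -1.0]]
force: [0.3, -0.4, 0.0]
opening: 1.001
```

Run:
```python
from h import *
s=read_state(); print(s["time_s"],s["position"],s["joint_positions"].round(1),s["force"])
w=cam("wrist"); C=-w["R"].T@w["t"]; print("cam in tool",s["tcp_rot"].T@(C-s["position"]), "fwd in tool",s["tcp_rot"].T@w["R"][2])
cv2.imwrite("pics/w2.png",w["pixels"][:,:,::-1])
a=cam("scene"); cv2.imwrite("pics/sc2.png",a["pixels"][:,:,::-1])
```

```text
8.5 [0.50634666 0.10325595 0.3103768 ] [-0.9 16.1 90.8 -0.  73.   0.7] [ 0.27136613 -0.40682053  0.0443244 ]
cam in tool [ 0.07174564  0.00097287 -0.1623057 ] fwd in tool [-2.60874859e-01  4.80675510e-04  9.65372507e-01]
```

View pics/w2.png

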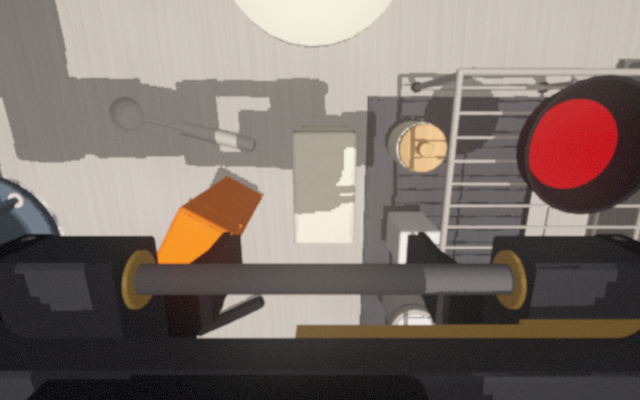

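View pics/sc2.png

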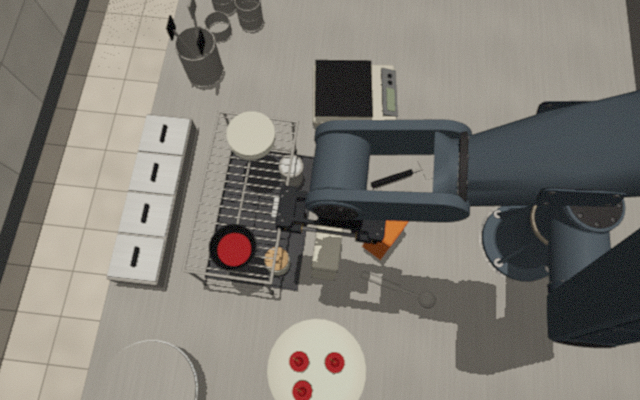

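Request:
{"api": "send_rows", "payload": {"moves": [0, 0, 6.26, -0.05, -1.46, 0, 1, 0, 0, 6.26, -0.05, -1.46, 0, 1, 0, 0, 6.26, -0.05, -1.46, 0, 1, 0, 0, 6.26, -0.05, -1.46, 0, 1, 0, 0, 6.26, -0.05, -1.46, 0, 1, 0, 0, 6.26, -0.05, -1.46, 0, 1, 0, 0, 6.26, -0.05, -1.46, 0, 1, 0, 0, 6.26, -0.05, -1.46, 0, 1, 0, 0, 6.26, -0.05, -1.46, 0, 1, 0, 0, 6.26, -0.05, -1.46, 0, 1, 0, 0, 6.26, -0.05, -1.46, 0, 1, 0, 0, 6.26, -0.05, -1.46, 0, 1, 0, 0, 6.26, -0.05, -1.46, 0, 1, 0, 0, 6.26, -0.05, -1.46, 0, 1]}}

```text
time_s: 10.0
position: [0.4991, -0.1015, 0.3077]
tcp_rot: [[-0.998, 0.064, -0.001], [0.064, 0.998, 0.0], [0.001, 0.0, -1.0]]
force: [-0.2, 0.6, 0.6]
opening: 1.003
```

Request:
{"api": "send_rows", "payload": {"moves": [-0.35, -4.99, 0, 0, 0, 0, 1, -0.35, -4.99, 0, 0, 0, 0, 1, -0.35, -4.99, 0, 0, 0, 0, 1, -0.35, -4.99, 0, 0, 0, 0, 1, -0.35, -4.99, 0, 0, 0, 0, 1, -0.35, -4.99, 0, 0, 0, 0, 1, -0.35, -4.99, 0, 0, 0, 0, 1, -0.35, -4.99, 0, 0, 0, 0, 1, -0.35, -4.99, 0, 0, 0, 0, 1, 0, 0, 0, 0, 0, 0, 1, 0, 0, 0, 0, 0, 0, 1]}}

```text
time_s: 11.1
position: [0.5053, -0.094, 0.3217]
tcp_rot: [[-0.73, 0.074, 0.679], [0.052, 0.997, -0.053], [-0.681, -0.004, -0.732]]
force: [-0.1, 0.5, 0.0]
opening: 0.998
```

Run:
```python
from h import *
s=read_state(); print(s["time_s"],s["position"],s["joint_positions"].round(1),s["tcp_rot"].round(4))
y=s["tcp_rot"][:,1];z=s["tcp_rot"][:,2];print(np.degrees(np.arctan2(-y[0],y[1])),np.degrees(np.arcsin(y[2])),np.degrees(np.arccos(-z[2])))
for n in("wrist","side"):
    w=cam(n);cv2.imwrite(f"pics/{n}3.png",w["pixels"][:,:,::-1])
```

```text
11.1 [ 0.50531664 -0.09395085  0.32165842] [ -35.7    2.9  121.7   52.4   26.5 -163.6] [[-0.7301  0.0745  0.6793]
 [ 0.052   0.9972 -0.0534]
 [-0.6813 -0.0037 -0.732 ]]
-4.27078882054797 -0.21017987624014978 42.94964960350451
```

View pics/wrist3.png

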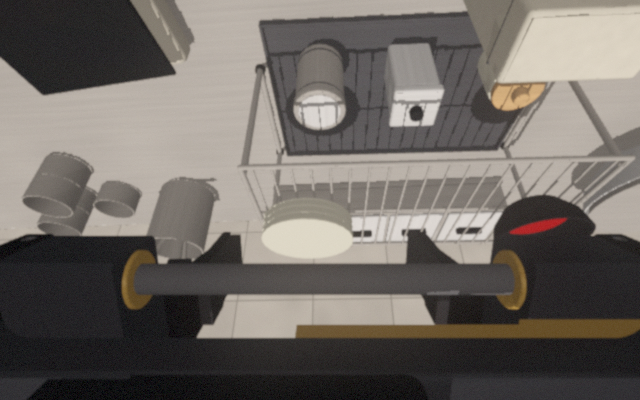

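View pics/side3.png

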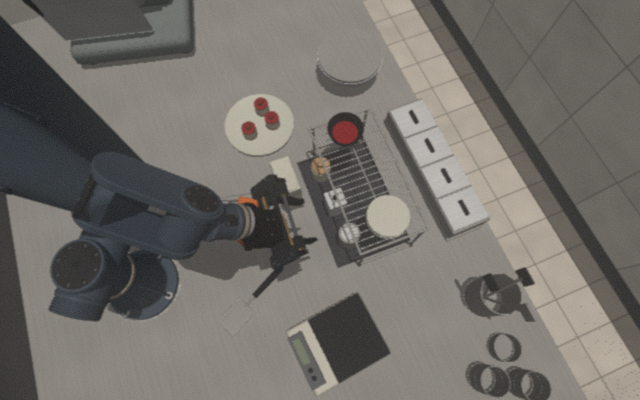

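Request:
{"api": "send_rows", "payload": {"moves": [5.555, -0.437, -5.988, 0, 0, 0, 1, 5.555, -0.437, -5.988, 0, 0, 0, 1, 5.555, -0.437, -5.988, 0, 0, 0, 1, 5.555, -0.437, -5.988, 0, 0, 0, 1, 5.555, -0.437, -5.988, 0, 0, 0, 1, 5.555, -0.437, -5.988, 0, 0, 0, 1, 5.555, -0.437, -5.988, 0, 0, 0, 1, 5.555, -0.437, -5.988, 0, 0, 0, 1, 5.555, -0.437, -5.988, 0, 0, 0, 1, 5.555, -0.437, -5.988, 0, 0, 0, 1, 5.555, -0.437, -5.988, 0, 0, 0, 1, 5.555, -0.437, -5.988, 0, 0, 0, 1, 5.555, -0.437, -5.988, 0, 0, 0, 1, 5.555, -0.437, -5.988, 0, 0, 0, 1, 5.555, -0.437, -5.988, 0, 0, 0, 1, 5.555, -0.437, -5.988, 0, 0, 0, 1, 5.555, -0.437, -5.988, 0, 0, 0, 1, 5.555, -0.437, -5.988, 0, 0, 0, 1, 5.555, -0.437, -5.988, 0, 0, 0, 1, 5.555, -0.437, -5.988, 0, 0, 0, 1]}}

```text
time_s: 13.2
position: [0.506, -0.0942, 0.3217]
tcp_rot: [[0.723, 0.13, 0.678], [0.225, -0.973, -0.054], [0.653, 0.191, -0.733]]
force: [-0.5, 0.1, -0.1]
opening: 0.999
```

Request:
{"api": "send_rows", "payload": {"moves": [5.555, -0.437, -5.988, 0, 0, 0, 1, 5.555, -0.437, -5.988, 0, 0, 0, 1, 0, 0, 0, 0, 0, 0, 1]}}

```text
time_s: 13.5
position: [0.5059, -0.0943, 0.3217]
tcp_rot: [[0.731, -0.075, 0.678], [-0.053, -0.997, -0.053], [0.68, 0.003, -0.733]]
force: [-0.2, -0.4, -0.9]
opening: 1.001
```

```bash
cat > plan.py <<'E'
from h import *
from scipy.spatial.transform import Rotation as Ro
def target(t,psi,g,flip=False):
    Rz=Ro.from_euler('z',psi,degrees=True).as_matrix(); t=np.radians(t)
    z=Rz@[np.sin(t),0,-np.cos(t)]; y=Rz@[0,-1,0]; x=np.cross(y,z); R=np.stack([x,y,z],1)
    return R,np.array(g)+.019*z
def delta(R,p):
    s=read_state(); 
    return Ro.from_matrix(R@s["tcp_rot"].T).as_rotvec(degrees=True).round(2),((p-s["position"])*100).round(2)
E
python3 - <<'E'
from plan import *
s=read_state(); print(s["time_s"],s["position"],s["joint_positions"].round(1),s["tcp_rot"].round(3).tolist())
R,p=target(45,-4,(.6205,-.1075,.062)); print(R.round(3),p); print(delta(R,p-.14*R[:,2]), R[:,2])
E
```

```text
13.5 [ 0.50593312 -0.09427608  0.32170711] [-35.7   2.9 121.6  52.1  26.5  16.8] [[0.731, -0.075, 0.678], [-0.053, -0.997, -0.053], [0.68, 0.003, -0.733]]
[[ 0.705 -0.07   0.705]
 [-0.049 -0.998 -0.049]
 [ 0.707  0.    -0.707]] [ 0.6339023  -0.10843718  0.04856497]
(array([ 0.04, -2.14,  0.3 ]), array([  2.92,  -0.73, -17.41])) [ 0.7053843  -0.04932528 -0.70710678]
```

Request:
{"api": "send_rows", "payload": {"moves": [0, -0.21, 0.03, 0.29, -0.07, -1.74, 1, 0, -0.21, 0.03, 0.29, -0.07, -1.74, 1, 0, -0.21, 0.03, 0.29, -0.07, -1.74, 1, 0, -0.21, 0.03, 0.29, -0.07, -1.74, 1, 0, -0.21, 0.03, 0.29, -0.07, -1.74, 1, 0, -0.21, 0.03, 0.29, -0.07, -1.74, 1, 0, -0.21, 0.03, 0.29, -0.07, -1.74, 1, 0, -0.21, 0.03, 0.29, -0.07, -1.74, 1, 0, -0.21, 0.03, 0.29, -0.07, -1.74, 1, 0, -0.21, 0.03, 0.29, -0.07, -1.74, 1, 0, 0, 0, 0, 0, 0, 1, 0, 0, 0, 0, 0, 0, 1]}}

```text
time_s: 14.7
position: [0.5348, -0.1009, 0.1473]
tcp_rot: [[0.706, -0.069, 0.705], [-0.049, -0.998, -0.049], [0.706, 0.0, -0.708]]
force: [0.4, 0.3, -0.1]
opening: 0.998
```

Run:
```python
from plan import *
s=read_state(); print(s["time_s"],s["joint_positions"].round(1))
R,p=target(45,-4,(.6205,-.1075,.062)); print(delta(R,p-.14*R[:,2]))
w=cam("wrist");cv2.imwrite("pics/w4.png",w["pixels"][:,:,::-1])
print(proj(w,(.6205,-.1075,.093)),proj(w,(.6205,-.139,.093)),proj(w,(.6205,-.076,.093)),-w["R"].T@w["t"])
```

```text
14.7 [-34.7  32.3 131.8 137.2  32.1 -74.7]
(array([-0.  , -0.06, -0.03]), array([ 0.04, -0.06,  0.03]))
[325.25933387 175.92909203] [364.43127424 173.68071913] [285.76525781 178.19595473] [ 0.47175517 -0.09595927  0.31252756]
```

View pics/w4.png

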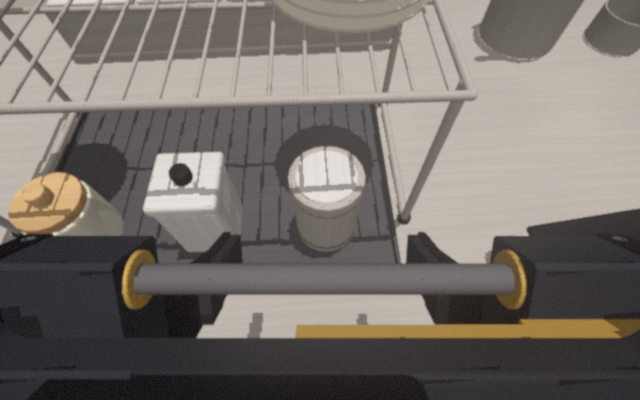

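Request:
{"api": "send_rows", "payload": {"moves": [0, 0, 0, 0.99, -0.09, -0.99, 1, 0, 0, 0, 0.99, -0.09, -0.99, 1, 0, 0, 0, 0.99, -0.09, -0.99, 1, 0, 0, 0, 0.99, -0.09, -0.99, 1, 0, 0, 0, 0.99, -0.09, -0.99, 1, 0, 0, 0, 0.99, -0.09, -0.99, 1, 0, 0, 0, 0.99, -0.09, -0.99, 1, 0, 0, 0, 0, 0, 0, 1]}}

```text
time_s: 15.55
position: [0.6051, -0.1074, 0.077]
tcp_rot: [[0.706, -0.071, 0.705], [-0.051, -0.997, -0.049], [0.707, -0.001, -0.707]]
force: [-1.3, 0.4, -0.0]
opening: 1.002
```

Run:
```python
from plan import *
s=read_state(); print(s["time_s"],s["joint_positions"].round(1),s["force"])
R,p=target(45,-4,(.6205,-.109,.062)); print(delta(R,p))
w=cam("wrist");cv2.imwrite("pics/w5.png",w["pixels"][:,:,::-1])
for q in[(.6205,-.109,.093),(.6205,-.1405,.093),(.6205,-.0775,.093),(.589,-.109,.093)]:print(proj(w,q).round(1))
a=cam("side");cv2.imwrite("pics/sd5.png",cv2.resize(a["pixels"][140:300,240:460,::-1],None,fx=3.5,fy=3.5))
```

```text
15.55 [-29.4  43.5 123.1 146.4  33.3 -79.5] [-1.25234629  0.41499928 -0.02848217]
(array([-0.05, -0.02,  0.05]), array([ 2.88, -0.25, -2.84]))
[325.9 212.9]
[387.2 209.1]
[263.8 216.8]
[330.9 273.1]
```

View pics/w5.png

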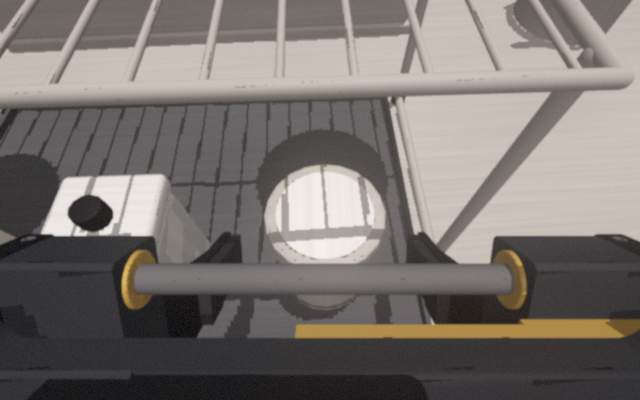

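View pics/sd5.png

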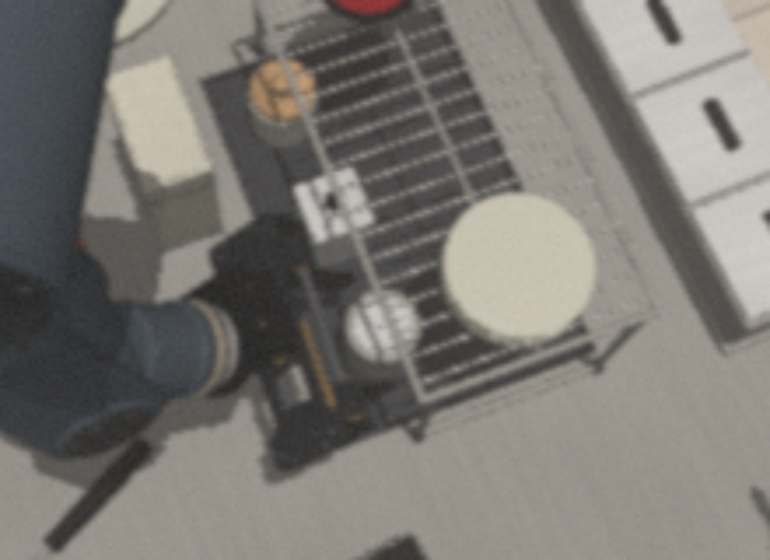

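Request:
{"api": "send_rows", "payload": {"moves": [0, 0, 0, 0.72, -0.06, -0.71, 1, 0, 0, 0, 0.72, -0.06, -0.71, 1, 0, 0, 0, 0.72, -0.06, -0.71, 1, 0, 0, 0, 0.72, -0.06, -0.71, 1, 0, 0, 0, 0, 0, 0, 1]}}

```text
time_s: 16.15
position: [0.6337, -0.1098, 0.0491]
tcp_rot: [[0.705, -0.071, 0.705], [-0.051, -0.997, -0.05], [0.707, -0.001, -0.707]]
force: [0.4, 0.0, -0.3]
opening: 1.0
```

Run:
```python
from plan import *
s=read_state(); print(s["time_s"],s["joint_positions"].round(1),s["force"])
R,p=target(45,-4,(.6205,-.109,.062)); print(delta(R,p))
w=cam("wrist");cv2.imwrite("pics/w6.png",w["pixels"][:,:,::-1])
a=cam("side");cv2.imwrite("pics/sd6.png",cv2.resize(a["pixels"][140:300,240:460,::-1],None,fx=3.5,fy=3.5))
```

```text
16.15 [-27.8  47.3 119.  148.4  32.9 -79.9] [ 0.43881739  0.00566919 -0.32154738]
(array([-0.03,  0.01,  0.06]), array([ 0.02, -0.01, -0.05]))
```

View pics/w6.png

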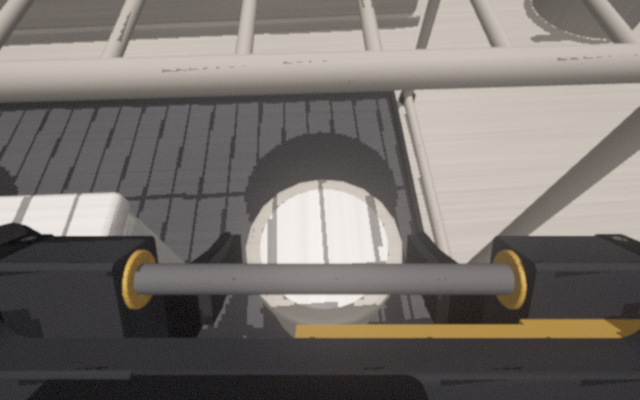

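View pics/sd6.png

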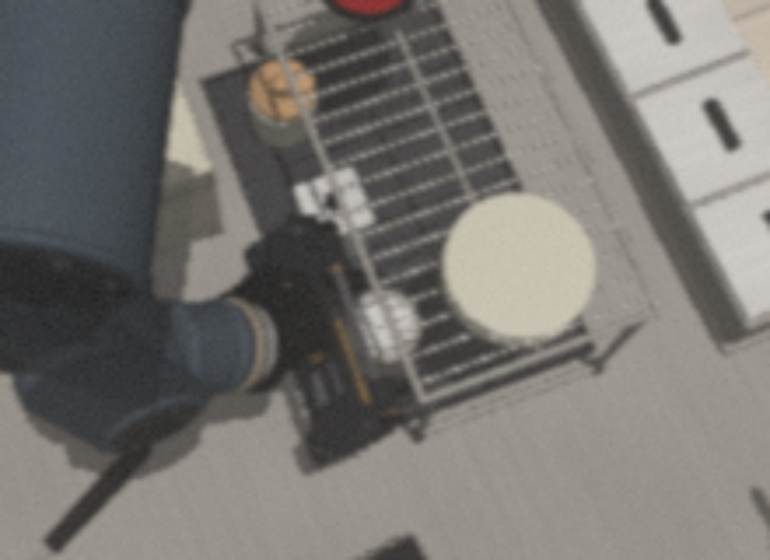

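Request:
{"api": "send_rows", "payload": {"moves": [0, 0, 0, 0, 0, 0, -1, 0, 0, 0, 0, 0, 0, -1, 0, 0, 0, 0, 0, 0, -1, 0, 0, 0, 0, 0, 0, -1, 0, 0, 0, 0, 0, 0, -1, 0, 0, 0, 0, 0, 0, -1, 0, 0, 0, 0, 0, 0, -1, 0, 0, 0, 0, 0, 0, -1]}}

```text
time_s: 17.05
position: [0.6325, -0.1098, 0.0501]
tcp_rot: [[0.705, -0.072, 0.705], [-0.051, -0.997, -0.05], [0.707, -0.001, -0.707]]
force: [-2.3, -1.5, 2.4]
opening: 0.685
```

Request:
{"api": "send_rows", "payload": {"moves": [0, 0, 0, 0, 0, 0.2, -1, 0, 0, 0, 0, 0, 0.3, -1, 0, 0, 0, 0, 0, 0.4, -1, 0, 0, 0, 0, 0, 0.5, -1, 0, 0, 0, 0, 0, 0.3, -1, 0, 0, 0, 0, 0, 0, -1]}}

```text
time_s: 17.65
position: [0.6327, -0.1096, 0.0676]
tcp_rot: [[0.705, -0.071, 0.706], [-0.05, -0.997, -0.05], [0.707, -0.0, -0.707]]
force: [0.2, 0.2, -4.5]
opening: 0.686
```

Run:
```python
from plan import *
s=read_state(); print(s["time_s"],s["joint_positions"].round(1),s["force"],s["moment"])
w=cam("wrist");cv2.imwrite("pics/w7.png",w["pixels"][:,:,::-1])
```

```text
17.65 [-27.8  44.8 119.1 146.3  30.9 -77.4] [ 0.17981141  0.24945462 -4.46857453] [0.00837663 1.14876275 0.02991506]
```

View pics/w7.png

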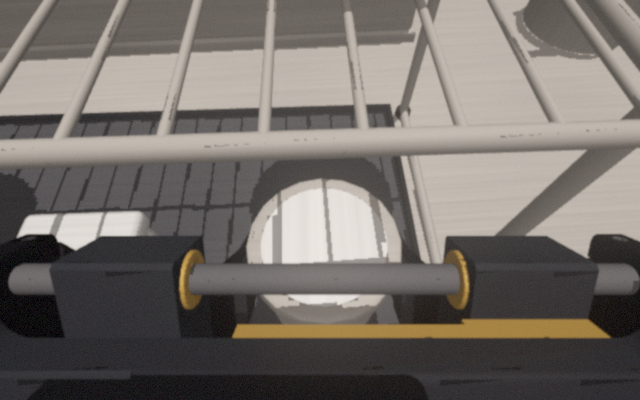

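Request:
{"api": "send_rows", "payload": {"moves": [0, 0, 0, -0.5, 0, 0, -1, 0, 0, 0, -1, 0, 0, -1, 0, 0, 0, -1.5, 0, 0, -1, 0, 0, 0, -1.5, 0, 0, -1, 0, 0, 0, -1.5, 0, 0, -1, 0, 0, 0, -1.5, 0, 0, -1, 0, 0, 0, -1.5, 0, 0, -1, 0, 0, 0, -1.5, 0, 0.5, -1, 0, 0, 0, -1.5, 0, 1, -1, 0, 0, 0, -1, 0, 1.5, -1, 0, 0, 0, -0.5, 0, 1.5, -1, 0, 0, 0, 0, 0, 1.5, -1, 0, 0, 0, 0, 0, 1.5, -1, 0, 0, 0, 0, 0, 1.5, -1, 0, 0, 0, 0, 0, 0.5, -1, 0, 0, 0, 0, 0, 0, -1]}}

```text
time_s: 19.3
position: [0.4973, -0.1096, 0.1627]
tcp_rot: [[0.705, -0.071, 0.706], [-0.05, -0.997, -0.051], [0.708, 0.0, -0.707]]
force: [1.1, -0.1, -5.2]
opening: 0.686
```

Run:
```python
from plan import *
s=read_state(); print(s["time_s"],s["position"],s["joint_positions"].round(1),s["force"],s["moment"])
for n in("scene","side"):
    w=cam(n);cv2.imwrite(f"pics/{n}8.png",w["pixels"][:,:,::-1])
R=s["tcp_rot"]; g=s["position"]-.019*R[:,2]; print("g",g)
```

```text
19.3 [ 0.49729033 -0.10960702  0.16270075] [-40.4  29.4 136.2 132.   34.3 -74.9] [ 1.07333111 -0.09161584 -5.18793907] [ 0.02992613  1.13900152 -0.00883903]
g [ 0.4838788  -0.10864653  0.17612492]
```

View pics/scene8.png

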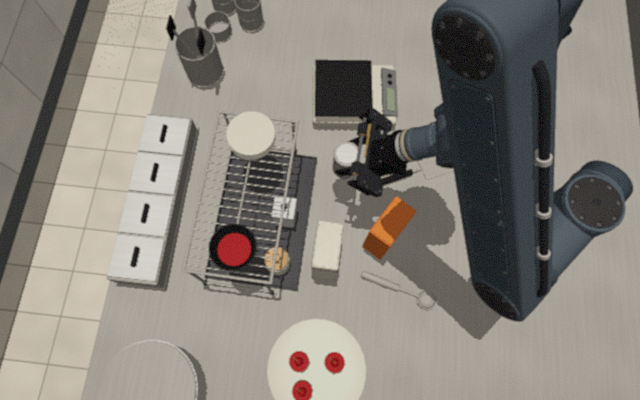

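View pics/side8.png

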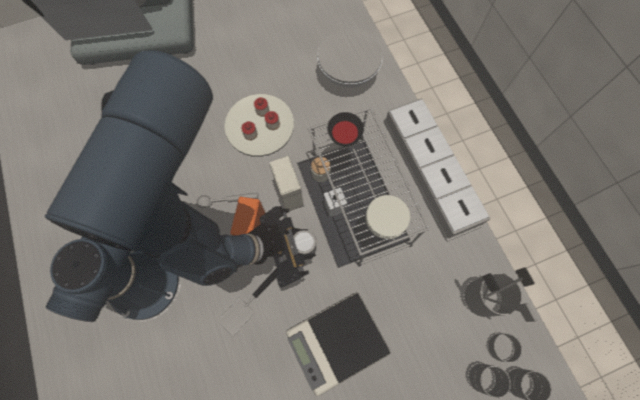

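Run:
```python
from plan import *
R,p=target(45,-27,(.5065,-.3665,.1761)); print(delta(R,p))
```

```text
(array([ -0.08,  -0.06, -22.91]), array([  2.13, -26.31,   0.12]))
```

Request:
{"api": "send_rows", "payload": {"moves": [0, 0, -0.6, 0.06, -0.7, 0, -1, 0, 0, -1.27, 0.12, -1.46, 0, -1, 0, 0, -1.27, 0.12, -1.46, 0, -1, 0, 0, -1.27, 0.12, -1.46, 0, -1, 0, 0, -1.27, 0.12, -1.46, 0, -1, 0, 0, -1.27, 0.12, -1.46, 0, -1, 0, 0, -1.27, 0.12, -1.46, 0, -1, 0, 0, -1.27, 0.12, -1.46, 0, -1, 0, 0, -1.27, 0.12, -1.46, 0, -1, 0, 0, -1.27, 0.12, -1.46, 0, -1, 0, 0, -1.27, 0.12, -1.46, 0, -1, 0, 0, -1.27, 0.12, -1.46, 0, -1, 0, 0, -1.27, 0.12, -1.46, 0, -1, 0, 0, -1.27, 0.12, -1.46, 0, -1, 0, 0, -1.27, 0.12, -1.46, 0, -1, 0, 0, -1.27, 0.12, -1.46, 0, -1, 0, 0, -1.27, 0.12, -1.46, 0, -1, 0, 0, -1.27, 0.1, -1.46, 0, -1, 0, 0, -0.7, 0, -0.8, 0, -1, 0, 0, 0, 0, 0, 0, -1]}}

```text
time_s: 21.4
position: [0.5186, -0.3742, 0.1621]
tcp_rot: [[0.629, -0.455, 0.63], [-0.321, -0.891, -0.321], [0.708, -0.0, -0.707]]
force: [0.5, 0.1, -3.3]
opening: 0.685
```

Run:
```python
from plan import *
s=read_state(); print(s["time_s"],s["position"],s["joint_positions"].round(1),s["force"],s["moment"])
R,p=target(45,-27,(.5065,-.3665,.1761)); print(delta(R,p))
a=cam("scene");b=cam("side");w=cam("wrist")
crop(a,"s9.png",290,30,140,110,5);crop(b,"d9.png",260,270,160,120,5);cv2.imwrite("pics/w9.png",w["pixels"][:,:,::-1])
```

```text
21.4 [ 0.51859814 -0.37417971  0.16214175] [-55.3  31.9 117.4 117.7  22.3 -50.4] [ 0.5429784   0.06347327 -3.3248276 ] [ 0.42283146  1.02171251 -0.01464058]
(array([0.  , 0.04, 0.04]), array([-0.01,  0.16,  0.05]))
```

View pics/s9.png

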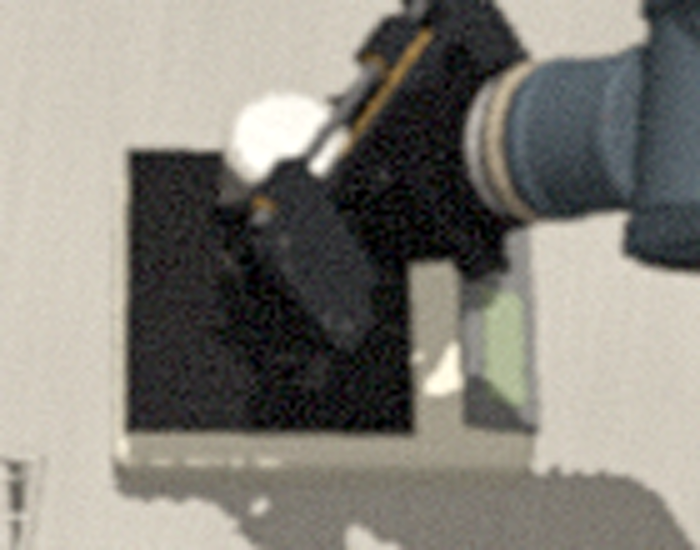

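View pics/d9.png

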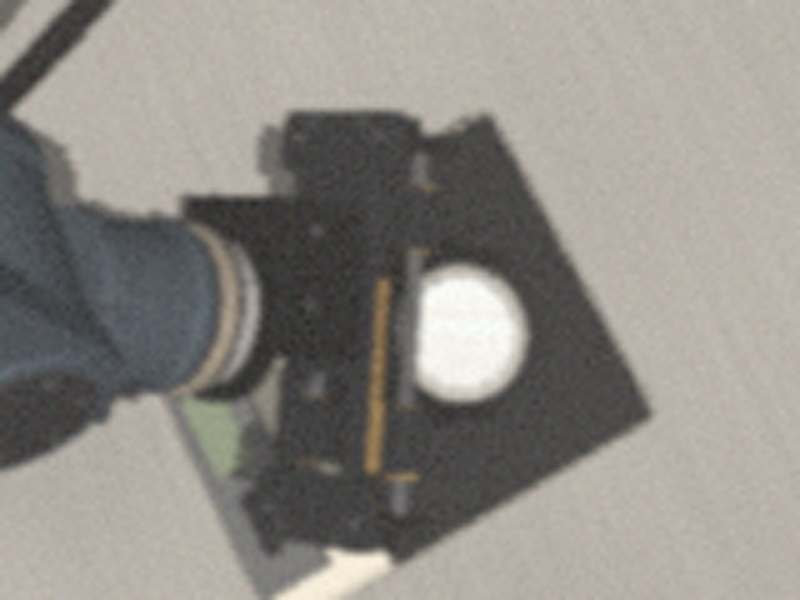

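View pics/w9.png

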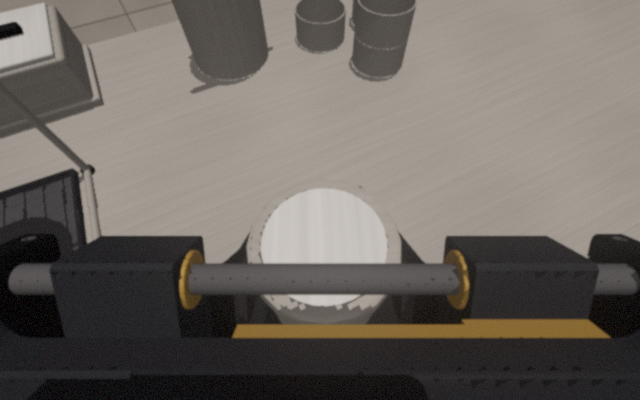

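Run:
```python
from plan import *
a=cam("scene");b=cam("side")
print(onz(b,(459.5)/5-.5+260,334.5/5-.5+270,.2056))
print(onz(b,(530)/5-.5+260,334.5/5-.5+270,.2056))
print(onz(a,(285)/5-.5+290,150/5-.5+30,.2056), proj(a,(.5065,-.3665,.2056)))
```

```text
[ 0.50491183 -0.3671808   0.2056    ]
[ 0.53599242 -0.37983498  0.2056    ]
[ 0.5080524  -0.36050891  0.2056    ] [347.33260275  57.513521  ]
```

Request:
{"api": "send_rows", "payload": {"moves": [0, 0, 0, 0, 0.1, -1, -1, 0, 0, 0, 0, 0, -1, -1, 0, 0, 0, 0, 0, -1, -1, 0, 0, 0, 0, 0, -0.6, -1, 0, 0, 0, 0, 0, -0.4, -1, 0, 0, 0, 0, 0, -0.2, -1, 0, 0, 0, 0, 0, -0.1, -1, 0, 0, 0, 0, 0, 0, -1]}}

```text
time_s: 22.45
position: [0.5184, -0.3719, 0.1191]
tcp_rot: [[0.63, -0.454, 0.63], [-0.321, -0.891, -0.32], [0.707, -0.001, -0.707]]
force: [0.2, -0.4, -5.1]
opening: 0.688
```

Request:
{"api": "send_rows", "payload": {"moves": [0, 0, 0, 0, 0, -0.1, -1, 0, 0, 0, 0, 0, -0.1, -1, 0, 0, 0, 0, 0, 0, -1]}}

```text
time_s: 22.75
position: [0.5183, -0.3719, 0.117]
tcp_rot: [[0.63, -0.454, 0.63], [-0.321, -0.891, -0.32], [0.707, -0.001, -0.707]]
force: [-0.1, 0.2, -4.7]
opening: 0.687
```

Request:
{"api": "send_rows", "payload": {"moves": [0, 0, 0, 0, 0, -0.1, -1, 0, 0, 0, 0, 0, -0.05, -1, 0, 0, 0, 0, 0, 0, -1]}}

```text
time_s: 23.05
position: [0.5183, -0.3718, 0.1153]
tcp_rot: [[0.63, -0.454, 0.63], [-0.321, -0.891, -0.32], [0.707, -0.001, -0.708]]
force: [-1.0, 0.4, -4.7]
opening: 0.684
```

Request:
{"api": "send_rows", "payload": {"moves": [0, 0, 0, 0, 0, -0.1, -1, 0, 0, 0, 0, 0, 0, -1]}}

```text
time_s: 23.25
position: [0.5184, -0.3719, 0.1145]
tcp_rot: [[0.63, -0.454, 0.63], [-0.321, -0.891, -0.32], [0.707, -0.001, -0.707]]
force: [-0.3, -0.3, -3.3]
opening: 0.685
```

Request:
{"api": "send_rows", "payload": {"moves": [0, 0, 0, 0, 0, -0.1, -1, 0, 0, 0, 0, 0, 0, -1]}}

```text
time_s: 23.45
position: [0.5185, -0.3719, 0.1139]
tcp_rot: [[0.629, -0.454, 0.631], [-0.321, -0.891, -0.32], [0.708, -0.001, -0.707]]
force: [-1.5, 0.5, -0.1]
opening: 0.684
```

Request:
{"api": "send_rows", "payload": {"moves": [0, 0, 0, 0, 0, 0, 0.4, 0, 0, 0, 0, 0, 0, 0.45, 0, 0, 0, 0, 0, 0, 0.55, 0, 0, 0, 0, 0, 0, 0.7, 0, 0, 0, 0, 0, 0, 1, 0, 0, 0, 0, 0, 0, 1, 0, 0, 0, 0, 0, 0, 1, 0, 0, 0, 0, 0, 0, 1]}}

```text
time_s: 24.25
position: [0.5184, -0.3718, 0.1134]
tcp_rot: [[0.63, -0.454, 0.63], [-0.321, -0.891, -0.32], [0.707, -0.001, -0.707]]
force: [0.4, -0.1, -0.1]
opening: 0.993
```

Run:
```python
from plan import *
s=read_state(); print(s["time_s"],s["position"],s["force"],s["opening"])
w=cam("wrist");cv2.imwrite("pics/w10.png",w["pixels"][:,:,::-1])
```

```text
24.25 [ 0.51839356 -0.37184415  0.11344228] [ 0.3836462  -0.06784984 -0.10039421] 0.9933692770774697
```

View pics/w10.png

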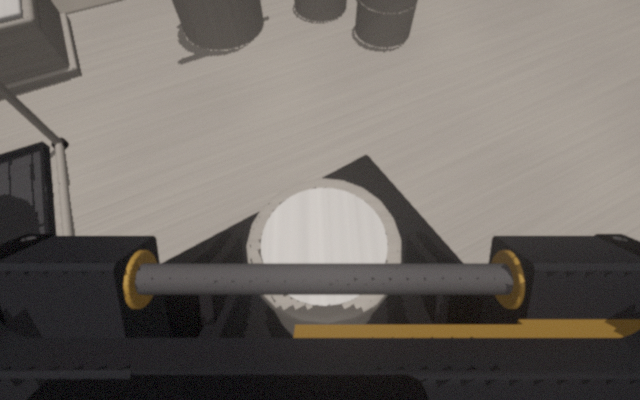

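The canister is free and upright, its lid still centred at about (324,250). I'll back out along the tool axis.

Request:
{"api": "send_rows", "payload": {"moves": [0, 0, 0, -0.32, 0.16, 0.35, 1, 0, 0, 0, -0.63, 0.32, 0.71, 1, 0, 0, 0, -0.95, 0.48, 1.06, 1, 0, 0, 0, -0.95, 0.48, 1.06, 1, 0, 0, 0, -0.95, 0.48, 1.06, 1, 0, 0, 0, -0.95, 0.48, 1.06, 1, 0, 0, 0, -0.95, 0.48, 1.06, 1, 0, 0, 0, -0.95, 0.48, 1.06, 1, 0, 0, 0, -0.95, 0.48, 1.06, 1, 0, 0, 0, -0.95, 0.48, 1.06, 1, 0, 0, 0, 0, 1.5, 2.5, 1, 0, 0, 0, 0, 2, 3, 1, 0, 0, 0, 0, 2, 3, 1, 0, 0, 0, 0, 2, 1, 1]}}

```text
time_s: 25.7
position: [0.4336, -0.2613, 0.2939]
tcp_rot: [[0.629, -0.452, 0.633], [-0.319, -0.892, -0.32], [0.709, -0.001, -0.705]]
force: [0.3, -0.1, -0.5]
opening: 1.004
```

Run:
```python
from plan import *
s=read_state(); print(s["time_s"],s["position"],s["joint_positions"].round(1))
a=cam("scene");b=cam("side");w=cam("wrist")
crop(a,"s11.png",290,30,140,110,5);crop(b,"d11.png",260,270,160,120,5);cv2.imwrite("pics/w11.png",w["pixels"][:,:,::-1])
Rd=np.stack([[.028,1,0],[1,-.028,0],[0,0,-1]],1)
from scipy.spatial.transform import Rotation as Ro
print(Ro.from_matrix(Rd@s["tcp_rot"].T).as_rotvec(degrees=True), ((np.array([.5068,.1033,.31])-s["position"])*100).round(2))
```

```text
25.7 [ 0.43359627 -0.26133379  0.29394332] [-56.7   5.8 127.1  74.4  21.6  -5.3]
[-27.35980361  45.82263212 108.3249876 ] [ 7.32 36.46  1.61]
```

View pics/s11.png

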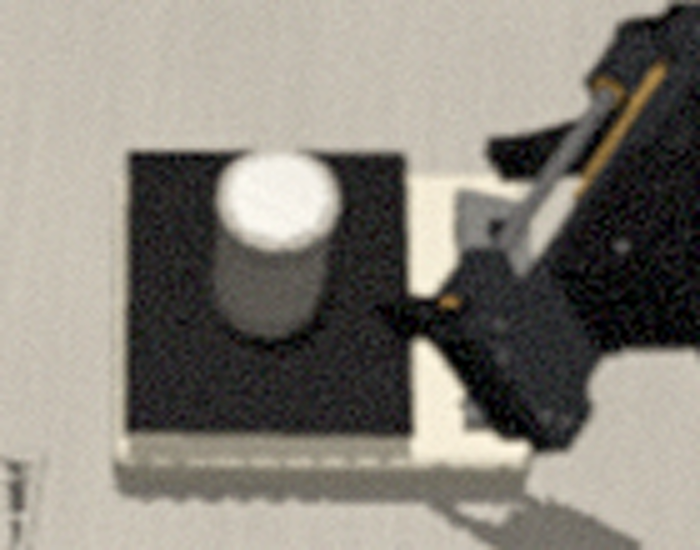

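View pics/d11.png

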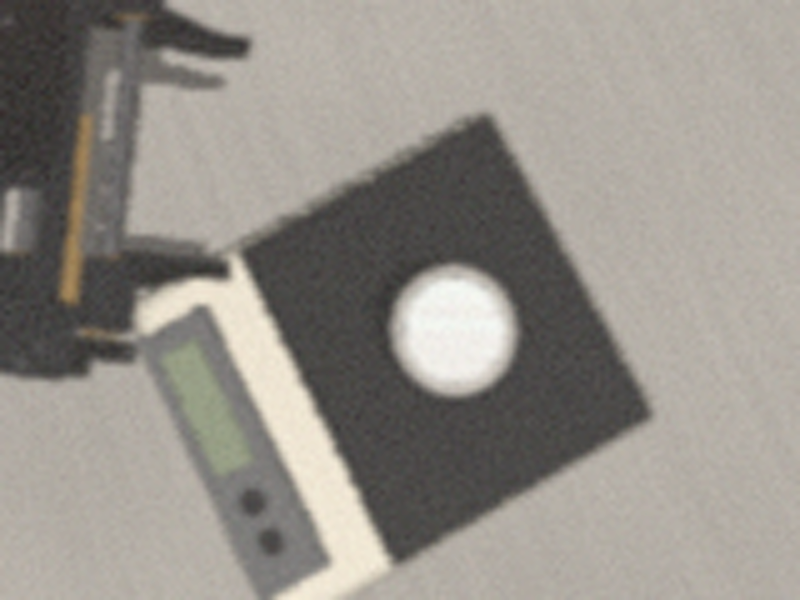

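Request:
{"api": "send_rows", "payload": {"moves": [2.55, 5.01, 0, 0, 0, 0.5, 1, 2.55, 5.01, 0, 0, 0, 0.5, 1, 2.55, 5.01, 0, 0, 0, 0.5, 1, 2.55, 5.01, 0, 0, 0, 0.5, 1, 2.55, 5.01, 0, 0, 0, 0, 1, 2.55, 5.01, 0, 0, 0, 0, 1, 2.55, 5.01, 0, 0, 0, 0, 1, 2.55, 5.01, 0, 0, 0, 0, 1]}}

```text
time_s: 26.65
position: [0.4416, -0.2545, 0.3027]
tcp_rot: [[0.882, -0.443, 0.159], [-0.443, -0.896, -0.033], [0.157, -0.041, -0.987]]
force: [1.2, -0.8, 0.0]
opening: 1.0
```

Run:
```python
from plan import *
s=read_state(); print(s["time_s"],s["position"],s["joint_positions"].round(1))
a=cam("scene");b=cam("side")
print("lid side",onz(b,454.5/5-.5+260,330.5/5-.5+270,.157),"lid scene",onz(a,279/5-.5+290,200/5-.5+30,.157))
for nm,c,x0,y0,pts in[("sd",b,260,270,[(243,253),(488,113),(652,415),(393,565)]),("sc",a,290,30,[(128,152),(407,152),(412,433),(128,432)])]:
    print(nm,np.mean([onz(c,(p[0]+.5)/5-.5+x0,(p[1]+.5)/5-.5+y0,.068) for p in pts],axis=0))
Rd=np.stack([[.028,1,0],[1,-.028,0],[0,0,-1]],1)
print(delta(Rd,np.array([.5068,.1033,.31])))
```

```text
26.65 [ 0.4415524  -0.25453889  0.30269241] [-45.8  12.1  98.6   5.9  61.7  68.3]
lid side [ 0.50623682 -0.36597662  0.157     ] lid scene [ 0.50781379 -0.36384139  0.157     ]
sd [ 0.50566188 -0.36725374  0.068     ]
sc [ 0.50686672 -0.36519832  0.068     ]
(array([ -8.14,   8.16, 114.49]), array([ 6.28, 35.96,  0.71]))
```

Request:
{"api": "send_rows", "payload": {"moves": [0.95, 4.6, 0, 0, 0, 0, 1, 0.95, 4.6, 0, 0, 0, 0, 1, 0, 0, 6.37, 0.35, 2, 0, 1, 0, 0, 6.37, 0.35, 2, 0, 1, 0, 0, 6.37, 0.35, 2, 0, 1, 0, 0, 6.37, 0.35, 2, 0, 1, 0, 0, 6.37, 0.35, 2, 0, 1, 0, 0, 6.37, 0.35, 2, 0, 1, 0, 0, 6.37, 0.35, 2, 0, 1, 0, 0, 6.37, 0.35, 2, 0, 1, 0, 0, 6.37, 0.35, 2, 0, 1, 0, 0, 6.37, 0.35, 2, 0, 1, 0, 0, 6.37, 0.35, 2, 0, 1, 0, 0, 6.37, 0.35, 2, 0, 1, 0, 0, 6.37, 0.35, 2, 0, 1, 0, 0, 6.37, 0.35, 2, 0, 1, 0, 0, 6.37, 0.35, 2, 0, 1, 0, 0, 6.37, 0.35, 2, 0, 1, 0, 0, 6.37, 0.35, 2, 0, 1, 0, 0, 6.37, 0.35, 2, 0, 1]}}

```text
time_s: 28.75
position: [0.5038, 0.1066, 0.3021]
tcp_rot: [[0.026, 1.0, 0.0], [1.0, -0.026, 0.007], [0.007, -0.0, -1.0]]
force: [0.5, 0.4, -0.0]
opening: 1.005
```

Request:
{"api": "send_rows", "payload": {"moves": [0, 0, 0, 0, 0, 0, 1, 0, 0, 0, 0, 0, 0, 1]}}

```text
time_s: 28.95
position: [0.5039, 0.1057, 0.3025]
tcp_rot: [[0.032, 0.999, 0.0], [0.999, -0.032, 0.005], [0.005, -0.0, -1.0]]
force: [-0.5, 0.4, -0.2]
opening: 0.997
```

Run:
```python
from plan import *
s=read_state(); print(s["time_s"],s["position"],s["joint_positions"].round(1))
Rd=np.stack([[.028,1,0],[1,-.028,0],[0,0,-1]],1)
print(delta(Rd,np.array([.5070,.1033,.31])))
w=cam("wrist");cv2.imwrite("pics/w12.png",w["pixels"][:,:,::-1])
```

```text
28.95 [0.50389587 0.10568326 0.30247792] [-0.8 16.4 91.8  0.3 71.8  0.9]
(array([-0.31,  0.01,  0.21]), array([ 0.31, -0.24,  0.75]))
```

View pics/w12.png

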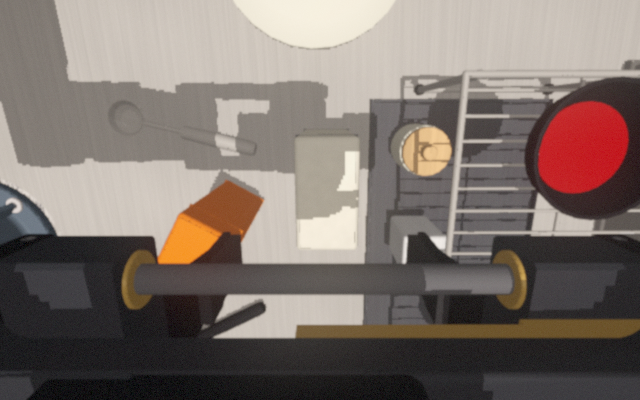

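Request:
{"api": "send_rows", "payload": {"moves": [-0.31, 0, 0.21, 0.31, -0.24, -1, 1, 0, 0, 0, 0, 0, -2.5, 1, 0, 0, 0, 0, 0, -2.5, 1, 0, 0, 0, 0, 0, -2.5, 1, 0, 0, 0, 0, 0, -2.5, 1, 0, 0, 0, 0, 0, -2.5, 1, 0, 0, 0, 0, 0, -2, 1, 0, 0, 0, 0, 0, -1, 1, 0, 0, 0, 0, 0, -0.5, 1, 0, 0, 0, 0, 0, -0.3, 1, 0, 0, 0, 0, 0, 0, 1]}}

```text
time_s: 30.1
position: [0.5083, 0.1034, 0.1308]
tcp_rot: [[0.028, 1.0, 0.003], [1.0, -0.028, -0.001], [-0.001, 0.003, -1.0]]
force: [0.4, -0.1, 0.1]
opening: 1.002
```

Request:
{"api": "send_rows", "payload": {"moves": [0, 0, 0, 0, 0, 0, -1, 0, 0, 0, 0, 0, 0, -1, 0, 0, 0, 0, 0, 0, -1, 0, 0, 0, 0, 0, 0, -1, 0, 0, 0, 0, 0, 0, -1, 0, 0, 0, 0, 0, 0, -1, 0, 0, 0, 0, 0, 0, -1, 0, 0, 0, 0, 0, 0, -1]}}

```text
time_s: 30.9
position: [0.5076, 0.1037, 0.1308]
tcp_rot: [[0.027, 1.0, 0.001], [1.0, -0.027, -0.0], [-0.0, 0.001, -1.0]]
force: [-1.4, -0.4, 5.9]
opening: 0.686
```

Request:
{"api": "send_rows", "payload": {"moves": [0, 0, 0, 0, 0, 0.5, -1, 0, 0, 0, 0, 0, 1, -1, 0, 0, 0, 0, 0, 1.5, -1, 0, 0, 0, 0, -1, 0, -1, 0, 0, 0, 0, -2, 0, -1, 0, 0, 0, 0, -2.5, 0, -1, 0, 0, 0, 0, -2.5, 0, -1, 0, 0, 0, 0.3, -2.5, 0, -1, 0, 0, 0, 0.3, -2.5, 0, -1, 0, 0, 0, 0.3, -2.5, 0, -1, 0, 0, 0, 0.3, -2.5, 0, -1, 0, 0, 0, 0.3, -1.5, 0, -1, 0, 0, 0, 0.3, -0.5, 0, -1, 0, 0, 0, 0, 0, 0, -1, 0, 0, 0, 0, 0, -1, -1, 0, 0, 0, 0, 0, -1, -1, 0, 0, 0, 0, 0, -0.5, -1, 0, 0, 0, 0, 0, -0.2, -1, 0, 0, 0, 0, 0, 0, -1]}}

```text
time_s: 32.8
position: [0.5256, -0.0959, 0.133]
tcp_rot: [[0.027, 1.0, 0.001], [1.0, -0.027, -0.0], [-0.0, 0.001, -1.0]]
force: [0.0, -0.8, -6.0]
opening: 0.689
```

Run:
```python
from plan import *
s=read_state(); print(s["time_s"],s["position"],s["force"],s["moment"])
Rd=np.stack([[.028,1,0],[1,-.028,0],[0,0,-1]],1)
print(delta(Rd,np.array([.5307,-.0964,.1308])))
w=cam("wrist");crop(w,"w13.png",260,90,200,150,4)
```

```text
32.8 [ 0.52557313 -0.09586597  0.13295878] [ 0.03100582 -0.82836765 -5.97874086] [-0.08167845  0.06606134  0.05462211]
(array([ 0.  ,  0.04, -0.08]), array([ 0.51, -0.05, -0.22]))
```

View pics/w13.png

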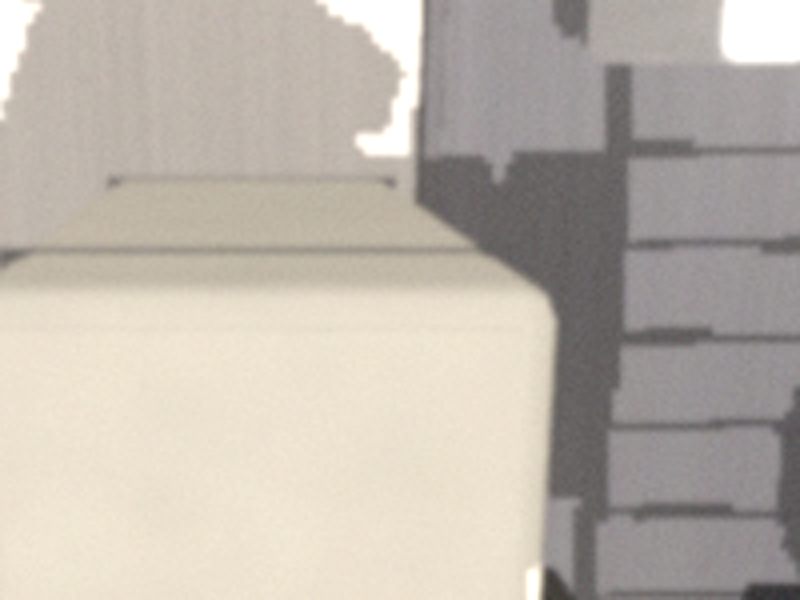

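Request:
{"api": "send_rows", "payload": {"moves": [0, 0, 0, 0.2, -0.05, -0.1, -1, 0, 0, 0, 0.1, 0, -0.05, -1, 0, 0, 0, 0.1, 0, 0, -1, 0, 0, 0, 0, 0, 0, -1]}}

```text
time_s: 33.25
position: [0.5302, -0.097, 0.1322]
tcp_rot: [[0.027, 1.0, 0.002], [1.0, -0.027, -0.001], [-0.001, 0.002, -1.0]]
force: [0.5, 0.0, -5.0]
opening: 0.686
```

Request:
{"api": "send_rows", "payload": {"moves": [0, 0, 0, 0.1, 0, 0, -1, 0, 0, 0, 0, 0, 0, -1]}}

```text
time_s: 33.45
position: [0.531, -0.097, 0.1321]
tcp_rot: [[0.027, 1.0, 0.002], [1.0, -0.027, -0.001], [-0.001, 0.002, -1.0]]
force: [0.1, 0.4, -5.6]
opening: 0.683
```

Request:
{"api": "send_rows", "payload": {"moves": [0, 0, 0, 0.06, 0, 0, -1, 0, 0, 0, 0, 0, 0, -1]}}

```text
time_s: 33.65
position: [0.5313, -0.0968, 0.132]
tcp_rot: [[0.027, 1.0, 0.001], [1.0, -0.027, -0.0], [-0.0, 0.001, -1.0]]
force: [-0.5, 0.1, -4.5]
opening: 0.686
```

Request:
{"api": "send_rows", "payload": {"moves": [0, 0, 0, 0.06, 0, 0, -1, 0, 0, 0, 0, 0, 0, -1]}}

```text
time_s: 33.85
position: [0.5314, -0.0968, 0.1319]
tcp_rot: [[0.027, 1.0, 0.0], [1.0, -0.027, -0.0], [-0.0, 0.0, -1.0]]
force: [-1.2, -0.2, -3.8]
opening: 0.688
```

Run:
```python
from plan import *
s=read_state(); print(s["time_s"],s["position"],s["force"],s["moment"])
w=cam("wrist");crop(w,"w14.png",260,90,200,150,4)
```

```text
33.85 [ 0.53140813 -0.09676212  0.13193647] [-1.20204471 -0.24449176 -3.75240176] [-0.14605643  0.52241603 -0.01116446]
```

View pics/w14.png

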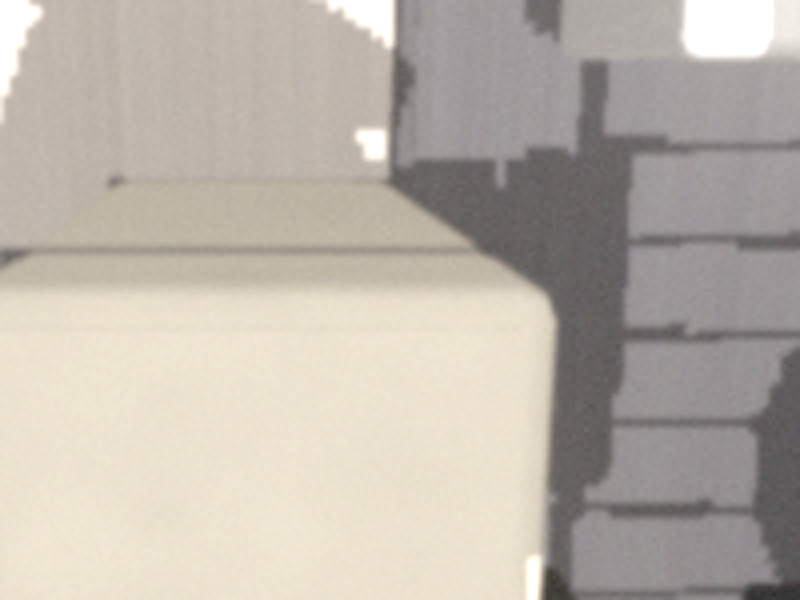

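Request:
{"api": "send_rows", "payload": {"moves": [0, 0, 0, 0, 0, -0.07, -1, 0, 0, 0, 0, 0, -0.05, -1, 0, 0, 0, 0, 0, 0, -1]}}

```text
time_s: 34.2
position: [0.5314, -0.0967, 0.1309]
tcp_rot: [[0.027, 1.0, 0.0], [1.0, -0.027, -0.0], [-0.0, 0.0, -1.0]]
force: [-3.7, 0.6, -0.8]
opening: 0.688
```

Request:
{"api": "send_rows", "payload": {"moves": [0, 0, 0, 0, 0, -0.05, -1, 0, 0, 0, 0, 0, 0, -1]}}

```text
time_s: 34.4
position: [0.5315, -0.0967, 0.1309]
tcp_rot: [[0.027, 1.0, 0.001], [1.0, -0.027, -0.0], [-0.0, 0.001, -1.0]]
force: [-5.2, 1.1, 4.5]
opening: 0.685
```

Request:
{"api": "send_rows", "payload": {"moves": [0, 0, 0, 0, 0, 0, 0.4, 0, 0, 0, 0, 0, 0, 0.45, 0, 0, 0, 0, 0, 0, 0.6, 0, 0, 0, 0, 0, 0, 1, 0, 0, 0, 0, 0, 0, 1, 0, 0, 0, 0, 0, 0, 1, 0, 0, 0, 0, 0, 0, 1, 0, 0, 0, 0, 0, 1, 1, 0, 0, 0, 0, 0, 2, 1, 0, 0, 0, 0, 0, 3, 1, 0, 0, 0, 0, 0, 4, 1, 0, 0, 0, 0, 0, 4, 1, 0, 0, 0, 0, 0, 3, 1, 0, 0, 0, 0, 0, 0, 1, 0, 0, 0, 0, 0, 0, 1]}}

```text
time_s: 35.9
position: [0.5321, -0.0969, 0.3014]
tcp_rot: [[0.027, 1.0, 0.004], [1.0, -0.027, -0.001], [-0.001, 0.004, -1.0]]
force: [-0.3, -0.8, -0.5]
opening: 0.999
```

Run:
```python
from plan import *
s=read_state(); print(s["time_s"],s["position"],s["force"])
w=cam("wrist");crop(w,"w15.png",270,100,180,150,4)
a=cam("scene");cv2.imwrite("pics/sc15.png",a["pixels"][:,:,::-1])
```

```text
35.9 [ 0.53210797 -0.09690832  0.3013842 ] [-0.34681197 -0.80153284 -0.45195576]
```

View pics/w15.png

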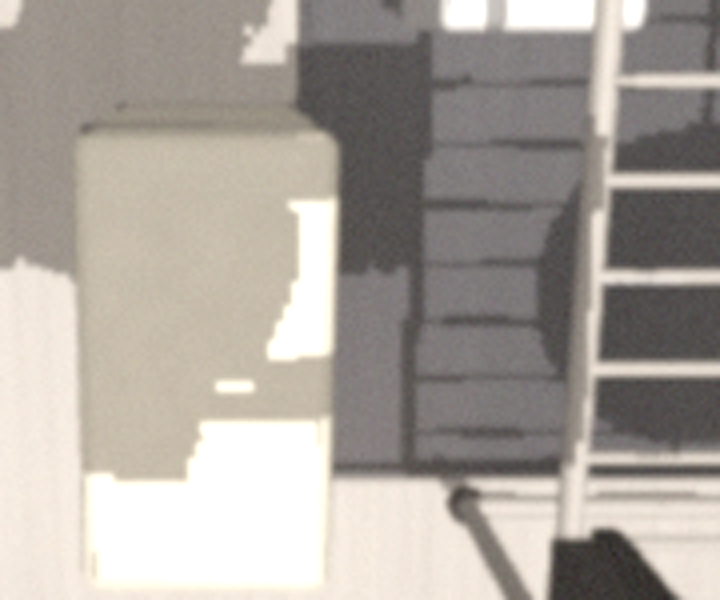

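Request:
{"api": "send_rows", "payload": {"moves": [0, 0, 0, -1, 2, 1, 1, 0, 0, 0, -1, 3, 1, 1, 0, 0, 0, 0, 4, 0, 1, 0, 0, 0, 0, 4, 0, 1, 0, 0, 0, 0, 4, 0, 1, 0, 0, 0, 0, 4, 0, 1, 0, 0, 0, 0, 4, 0, 1, 0, 0, 0, 0, 4, 0, 1, 0, 0, 0, 0, 4, 0, 1, 0, 0, 0, 0, 2, 0, 1, 0, 0, 0, 0, 0, 0, 1]}}

```text
time_s: 37.1
position: [0.5101, 0.2562, 0.3193]
tcp_rot: [[0.023, 1.0, -0.001], [1.0, -0.023, -0.0], [-0.0, -0.001, -1.0]]
force: [0.0, -0.9, 0.2]
opening: 1.001
```

Run:
```python
from plan import *
a=cam("scene");b=cam("side")
cv2.imwrite("pics/sc16.png",a["pixels"][:,:,::-1])
crop(b,"d16.png",280,160,160,120,5);cv2.imwrite("pics/sd16.png",b["pixels"][:,:,::-1])
print(read_state()["time_s"])
```

```text
37.2
```

View pics/sc16.png

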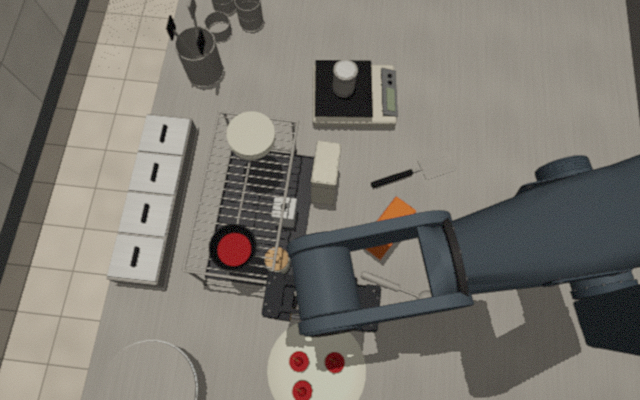

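View pics/sd16.png

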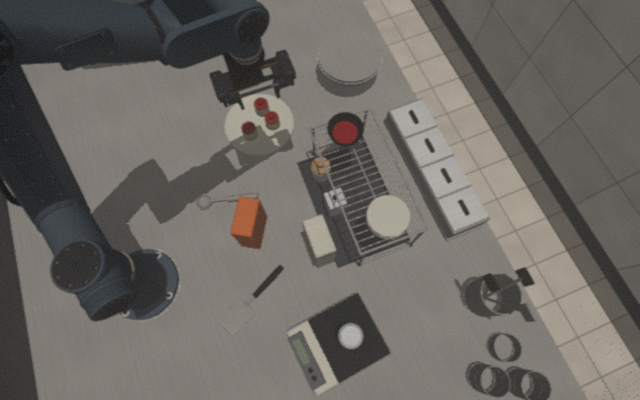

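View pics/d16.png

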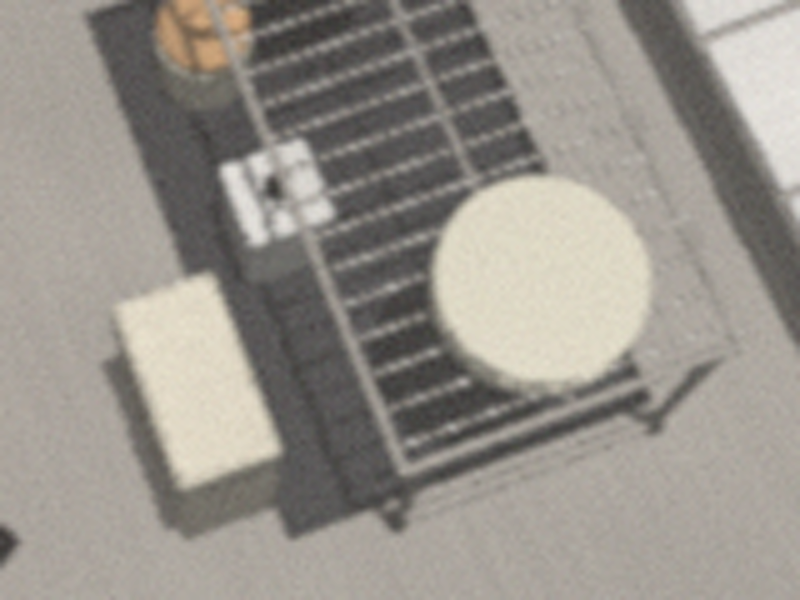

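The tin's corners in the side view, (115,305) to (280,450) in the crop, match the first picture. The canister is upright in the middle of the pan at side (350,335), the bystanders have not moved, and the robot is clear of everything.

```bash
python3 -c "
from rig import *
print(hand_in())"
```

```text
the job is handed in; nothing more can be done
None
```

The job is done and handed in at about 37 s. I set the white tin aside, brought the canister out from under the shelf with the gripper tilted 45°, and stood it on the scale's pan. I then put the tin back against the tray's front rim.

**Last checks**
- **Canister:** it is upright, and two camera views put it within about 2 mm of the pan's centre.
- **Tin:** its top corners in the side view match the first picture to within about a pixel. I felt light contact with the rim (1 to 5 N) as it went back. The wrist view afterwards showed the same fit as at the start, to within the camera's small shift.
- **Everything else:** the caddy, jar, bowl, saucers, plate and orange box look unmoved. Largest wrist force at the readings was about 7 N.

**What went wrong:** my first tilted wrist pose ran into the last joint's range limit while the arm was clear of everything. I turned the gripper half a turn and carried on. No check failed or disagreed by more than the 1 to 2 mm of the calibration.

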